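# Stow the crab crackers and wind the pop-up rack down

### The arm

A 6-joint arm with a two-finger parallel gripper is mounted at the origin on the work surface. World frame = base frame: x ahead of the robot, y to its left, z up, the work surface at z = 0. Lengths are in m, angles in rad, forces in N, time in s.
With the tool pointing down it reaches from about 0.4 to 0.825 m from the base axis. Payload 7 kg.
Tool frame: the origin (TCP) lies at the very end of the fingers, on their centre line; the grasp point (between the pads) lies 19 mm behind it; z points along the fingers, y is the line along which they close (so a half turn about z gives the same grasp; the last joint's range is limited). The gripper opens to 88 mm and grips with 3 to 60 N. Pads are 19 mm wide; open, the fingers measure 130 mm over their backs; the gripper's body (78 mm by 193 mm) begins 47 mm behind the grasp point.
Start: joints at [1.454, 0.359, 0.012, 0, -1.224, -0.288], TCP at [0.266, 0.62, 0.227] pointing down, gripper open.
Joint ranges: [-3.07, 3.07], [-1.43, 2.12], [-1.02, 1.25], [-3.03, 1.67], [-3.05, -0], [-3.03, 3.03]. Speed limits (rad/s): [2.39, 2.39, 3.01, 3.14, 3.14, 3.14].

### API

Orientations are given as [roll, pitch, yaw] about the fixed x, y, z axes, in that order (R = Rz(yaw) Ry(pitch) Rx(roll)).
In Python, from station import arm gives the robot as it stands.
- The arm moves only by the tool step_arm, never from a script. Its argument "rows" is a list of rows, each a list of 5 numbers: the shift along the world's x, y, z in m, then the turn about the world's z in rad, then the finger opening in m, from 0 to 0.0876. In form: [[x, y, z, spin, gripper], ...]. A call has 1 to 20 rows; each row is the pose to reach, as a shift and turn from the pose commanded when the call began; what a row does not reach only later rows make up. A row lasts 1/10 s, in which the tool goes at most 50 mm and 8.59 degrees, less where a joint would pass 70% of its speed; a pose out of reach is approached as far as the arm can. A call with a gripper value outside its range is refused whole. The fingers move at their own pace and stop on an object; "newtons" is the grip in N (left out, the last holds). Time passes only in rows, so rows that repeat a pose let the fingers close. It gives the time, the measured TCP pose, the force, the opening and the grip force at its end, in the units of the state.
- arm.get_state(): the state, without advancing time (a new reading comes with each control period).
- arm.grab_frame(name): name is "scene" or "top"; returns a dict with "color" (384x512x3 uint8, blue, green, red), "vfov" (degrees; the focal length in pixels is half the picture's height over the tangent of half this angle, whatever the lens; pixels are square), "cx", "cy" (the principal point, pixels), "k1" (the pictures are not rectified: a ray, as slopes to the right and down, at radius r is drawn at 1 + k1 r^2 times it, then the intrinsics apply), "rvec" (rotation vector, rad) and "tvec" (3), from world to camera coordinates, as OpenCV has them. Camera axes: x right, y down, z forward; pixel columns grow to the right and rows downward; lengths in m; the calibration is good to about 2 mm. A picture is of the moment at which its call begins. There is no depth.
- arm.job_done(): hands the job in; it is judged then, once.
The state is a dict: "t": time; "q": joint angles; "qd": joint speeds; "joint_efforts": joint torques, N m; "eef_pos": TCP position; "ee_rot": TCP orientation; "force": force on the tool from outside, world axes, zero at the start; "moment": the same for the moment, N m; "width": finger opening in m; "gripper_force": force on a finger pad.
Only numpy, scipy, OpenCV 4.12 (cv2) and the standard library are available. Lean on these libraries where they do the work, as an engineer would, in place of code of your own. Each camera call takes 0.05 s, during which the arm holds its last target. There are 200 camera calls.

### The job

Get the galley's hinged crab crackers ready for the road: squeeze every cracker lying on the draining mat shut and lay each flat in a slot of its own in the raised rack of the pop-up utensil lift. With all of them in, fit the loose crank fully onto the square shaft of the lift's gear column and wind it round clockwise until the rack is right down inside its clear box; then lift the crank off and stand it back, upright, in the stoneware dish. Leave the bowl, the canister and the tin where they stand.

Things in the scene. Friction and masses are not known exactly. Their poses are not given: they have to be found in the camera images.
- cracker1_mid (a point): Aluminium crab cracker 1 (None if absent), lying flat: two bars 13 mm wide, 16 mm high, hinged at one end, open like a V; 160 mm long, shut 26 mm wide, 0.16 kg. Point: on the first bar, mid-length, inner face, half-way up (8 mm); shut, it is the cracker's centre. x: from hinge to grip end (hinge pin 69 mm back along -x); z up; first bar on the -y side, second swings to +y.
- cracker1_arm (a joint): Opening angle of cracker 1, rad: 0 shut (bars side by side); starts at 0.18 to 0.32. Lightly stiff hinge (0.03 N m): squeezed between the fingers at mid-length it shuts, and it stays as left.
- cracker2_mid (a point): Aluminium crab cracker 2 (None if absent), lying flat: two bars 13 mm wide, 16 mm high, hinged at one end, open like a V; 160 mm long, shut 26 mm wide, 0.16 kg. Point: on the first bar, mid-length, inner face, half-way up (8 mm); shut, it is the cracker's centre. x: from hinge to grip end (hinge pin 69 mm back along -x); z up; first bar on the -y side, second swings to +y.
- cracker2_arm (a joint): Opening angle of cracker 2, rad: 0 shut (bars side by side); starts at 0.18 to 0.32. Lightly stiff hinge (0.03 N m): squeezed between the fingers at mid-length it shuts, and it stays as left.
- cracker3_mid (a point): Aluminium crab cracker 3 (None if absent), lying flat: two bars 13 mm wide, 16 mm high, hinged at one end, open like a V; 160 mm long, shut 26 mm wide, 0.16 kg. Point: on the first bar, mid-length, inner face, half-way up (8 mm); shut, it is the cracker's centre. x: from hinge to grip end (hinge pin 69 mm back along -x); z up; first bar on the -y side, second swings to +y.
- cracker3_arm (a joint): Opening angle of cracker 3, rad: 0 shut (bars side by side); starts at 0.18 to 0.32. Lightly stiff hinge (0.03 N m): squeezed between the fingers at mid-length it shuts, and it stays as left.
- cracker4_mid (a point): Aluminium crab cracker 4 (None if absent), lying flat: two bars 13 mm wide, 16 mm high, hinged at one end, open like a V; 160 mm long, shut 26 mm wide, 0.16 kg. Point: on the first bar, mid-length, inner face, half-way up (8 mm); shut, it is the cracker's centre. x: from hinge to grip end (hinge pin 69 mm back along -x); z up; first bar on the -y side, second swings to +y.
- cracker4_arm (a joint): Opening angle of cracker 4, rad: 0 shut (bars side by side); starts at 0.18 to 0.32. Lightly stiff hinge (0.03 N m): squeezed between the fingers at mid-length it shuts, and it stays as left.
- mat: Thin grey draining mat, fixed, 210 mm (x) by 380 mm (y), 4 mm thick; the crackers lie on it side by side about 90 to 95 mm apart, roughly along the mat's x, hinges alternately at either end. Origin at the centre of its underside.
- rack_floor (a point): Centre of the upper face of the lift's steel rack (190 mm along x, 246 mm along y), z up; goes down with it. Four slots run along x. Rails 14 mm high close the ends at x = -92 and +92 mm. Up, this floor is level with the box's rim, 100 mm above the drainer; down, 44 mm above it.
- rack_slot1 (a point): Middle of the rack's first slot, on its floor (90 mm from the rack's centre towards its -y), x along the slot; slots 2, 3 and 4 follow 60 mm apart towards +y. Wire stops 22 mm high at x = -45 and +45 mm only make each slot 36 mm wide there; between x = -42 and +42 mm the floor is bare, with room for fingers. A slot takes one shut cracker, either way round.
- rack (a joint): How far the rack has been wound down, m: 0 up, 0.056 fully down; starts at 0 to 0.004. 16 mm for each turn of the shaft; cannot be pushed down by hand.
- lift_rim (a point): Centre of the mouth of the lift's box: clear acrylic with steel corners, fixed, 204 mm (x) by 260 mm (y) outside, walls 4 mm, rim 100 mm above the drainer. z up. The grey gear column (74 mm by 66 mm, 125 mm high) stands against the box's -y side.
- shaft_foot (a point): Foot of the lift's upright square steel shaft, on its axis, on the flat top of the gear column (125 mm above the drainer), 163 mm from the box's middle on its -y side. Shaft 16 mm square, 24 mm tall, the top 4 mm only 12.5 mm square as a lead-in. z up; x and y are square to its flats and turn with it.
- spindle (a joint): Angle the shaft has been wound, rad, growing clockwise seen from above; starts at 0 to 1.5; firm stop at 21.99 (rack fully down), about 3.5 turns in all. Takes about 0.12 N m (1.5 N at the crank's knob); stays where left.
- crank_hub (a point): Loose steel crank, 0.35 kg, standing on its hub in the dish. Hub: a block 32 mm square, flats along x and y, on a 44 mm square flange 5 mm thick. Point: on the hub's axis, 18 mm above the flange's underside. Arm (14 mm wide; its top 40 mm above the underside) lies over the hub and runs along +x. Best held by the hub's flats, fingers closing along y.
- crank: The same crank, its origin on the hub's axis at the flange's underside, axes as crank_hub. A square socket, 18.5 mm wide and 27 mm deep, opens downwards (mouth 22 mm wide, 5 mm deep), flats along x and y: it goes on the shaft any of four ways round; fully on, the flange sits on the column's top.
- crank_knob (a point): Centre of the crank's black ball knob, 32 mm across, which turns freely on an upright pin above the arm's end: 80 mm from the hub's axis along +x, 64 mm above the flange's underside; the ball's lowest point is 8 mm above the arm, its top 80 mm above the underside.
- dish_floor (a point): Centre of the inner floor (7 mm above the drainer) of the teal stoneware dish, fixed, 190 mm (x) by 150 mm (y) outside, walls 7 mm thick, 30 mm high. z up.
- bowl: Upturned steel bowl, 150 mm across, 66 mm high, a bystander; origin at the centre of its underside.
- canister: Clear canister with a white knob lid, 98 mm across, 144 mm high, a bystander; origin at the centre of its underside.
- tin: Squat aluminium tin, 100 mm across, 48 mm high, a bystander; origin at the centre of its underside.
Not all that is in view belongs to the job. Leave any turquoise or yellow look-alike of the part that bears cracker2_mid alone.

How it is judged:
On the way, in this order (a step that is already met when the one before it is completed fails the run):
1. every cracker there is lies shut and flat in the rack's slots while the rack is still up (wound down less than 12 mm) (x of cracker1_mid in the frame of rack_floor between -0.025 and 0.025 m and y of cracker1_mid in the frame of rack_floor between -0.11 and 0.11 m and z of cracker1_mid in the frame of rack_floor between 0.003 and 0.013 m and angle between the x axis of each of cracker1_mid, cracker2_mid, cracker3_mid, cracker4_mid and the x axis of rack_floor, either way round below 0.15 rad and value of joint each of cracker1_arm, cracker2_arm, cracker3_arm, cracker4_arm below 0.15 rad and x of cracker2_mid in the frame of rack_floor between -0.025 and 0.025 m and y of cracker2_mid in the frame of rack_floor between -0.11 and 0.11 m and z of cracker2_mid in the frame of rack_floor between 0.003 and 0.013 m and x of cracker3_mid in the frame of rack_floor between -0.025 and 0.025 m and y of cracker3_mid in the frame of rack_floor between -0.11 and 0.11 m and z of cracker3_mid in the frame of rack_floor between 0.003 and 0.013 m and x of cracker4_mid in the frame of rack_floor between -0.025 and 0.025 m and y of cracker4_mid in the frame of rack_floor between -0.11 and 0.11 m and z of cracker4_mid in the frame of rack_floor between 0.003 and 0.013 m and value of joint rack below 0.012 m), for 0.3 s.
2. with the crank fully on the shaft, the shaft has been wound to at least 8 rad (horizontal distance between crank_hub and shaft_foot below 0.008 m and z of crank_hub in the frame of shaft_foot below 0.026 m and value of joint spindle above 8 rad), for 0.05 s.
3. with the crank still on the shaft, the rack has been wound right down (at least 53 of 56 mm) (horizontal distance between crank_hub and shaft_foot below 0.008 m and z of crank_hub in the frame of shaft_foot below 0.026 m and value of joint rack above 0.053 m), for 0.1 s.
At the end, for the whole second after the job is handed in: Rack wound down at least 53 of 56 mm; every cracker there is shut (within 0.15 rad) and flat on the rack floor in a slot, lengthwise within 0.15 rad, within 25 mm of the rack's middle; crank upright (within 0.2 rad) on the dish floor, at rest, let go (x of cracker1_mid in the frame of rack_floor between -0.025 and 0.025 m and y of cracker1_mid in the frame of rack_floor between -0.11 and 0.11 m and z of cracker1_mid in the frame of rack_floor between 0.003 and 0.013 m and angle between the x axis of each of cracker1_mid, cracker2_mid, cracker3_mid, cracker4_mid and the x axis of rack_floor, either way round below 0.15 rad and value of joint each of cracker1_arm, cracker2_arm, cracker3_arm, cracker4_arm below 0.15 rad and x of cracker2_mid in the frame of rack_floor between -0.025 and 0.025 m and y of cracker2_mid in the frame of rack_floor between -0.11 and 0.11 m and z of cracker2_mid in the frame of rack_floor between 0.003 and 0.013 m and x of cracker3_mid in the frame of rack_floor between -0.025 and 0.025 m and y of cracker3_mid in the frame of rack_floor between -0.11 and 0.11 m and z of cracker3_mid in the frame of rack_floor between 0.003 and 0.013 m and x of cracker4_mid in the frame of rack_floor between -0.025 and 0.025 m and y of cracker4_mid in the frame of rack_floor between -0.11 and 0.11 m and z of cracker4_mid in the frame of rack_floor between 0.003 and 0.013 m and value of joint rack above 0.053 m and x of crank_hub in the frame of dish_floor between -0.085 and 0.085 m and y of crank_hub in the frame of dish_floor between -0.065 and 0.065 m and z of crank_hub in the frame of dish_floor below 0.024 m and angle between crank_hub's own z axis and vertical below 0.2 rad and linear speed of crank below 0.02 m/s); the robot touches nothing.
It fails at once if the bowl is shifted by more than 30 mm (distance of bowl from where it was at the start of the episode above 0.03 m).
It fails at once if the canister is shifted by more than 30 mm (distance of canister from where it was at the start of the episode above 0.03 m).
It fails at once if the tin is shifted by more than 30 mm (distance of tin from where it was at the start of the episode above 0.03 m).
Of cracker1, cracker2, cracker3, cracker4 only 2 to 4 are there at a start; the rules pass over those that are not, and their reading is None.
At some moment in a run one of cracker1, cracker2, cracker3, cracker4 may be knocked a few centimetres aside while the robot is not near it.
Once in a run the grip may slacken for a moment while it holds something.
It also fails if it takes over 210 s, if anything falls off the work surface, if the arm or the gripper's body presses on something with over 40 N, if the wrist force passes 120 N, or if a joint passes its speed limit or range.

## Working session

There is one attempt and no reset: what is moved stays moved. The work goes in short steps, Python scripts to look and compute and a tool call to move; the robot and the scene stay as the last step left them, time stands still between calls to the robot, and variables do not carry over. Pictures are saved under pics/ and viewed, at most 16 in all, crops included, and the job is handed in when it is done.

Besides the shell and the picture viewer there is one more tool, called as a command line: name --pt "numbers of a row" for each row, then --argument value for the rest. step_arm: Moves the arm, as the interface text tells. Its arguments: {"type":"object","properties":{"rows":{"type":"array"},"newtons":{"type":"number"}},"required":["rows"]}

```bash
mkdir -p pics; cat > h.py <<'E'
import numpy as np,cv2,pickle
from station import arm
def grab(name,fn):
    f=arm.grab_frame(name); pickle.dump(f,open(f'pics/{fn}.pkl','wb')); cv2.imwrite(f'pics/{fn}.png',f['color']); return f
def load(fn): return pickle.load(open(f'pics/{fn}.pkl','rb'))
def par(f):
    h=f['color'].shape[0]; F=h/2/np.tan(np.radians(f['vfov'])/2)
    R=cv2.Rodrigues(np.array(f['rvec'],float))[0]; return F,R,np.array(f['tvec'],float).ravel()
def proj(f,P):
    F,R,t=par(f); c=R@np.array(P,float)+t; s=c[:2]/c[2]; s=s*(1+f['k1']*(s@s)); return s*F+[f['cx'],f['cy']]
def ray(f,uv):
    F,R,t=par(f); d=(np.array(uv,float)-[f['cx'],f['cy']])/F; s=d.copy()
    for _ in range(30): s=d/(1+f['k1']*(s@s))
    return -R.T@t, R.T@np.array([s[0],s[1],1.])
def pt(f,uv,z):
    o,d=ray(f,uv); return (o+d*(z-o[2])/d[2]).round(4)
def crop(f,fn,u0,v0,u1,v1,k):
    cv2.imwrite(f'pics/{fn}.png',cv2.resize(f['color'][v0:v1,u0:u1],None,fx=k,fy=k,interpolation=cv2.INTER_CUBIC))
E
python3 - <<'E'
from h import *
for n in('scene','top'):
    f=grab(n,n+'0'); print(n,ray(f,(256,192)),f['k1'],par(f)[0])
    cv2.imwrite(f'pics/{n}0b.png',cv2.resize(f['color'],(800,600),interpolation=cv2.INTER_CUBIC))
print(arm.get_state())
E
```

```text
scene (array([1.50580194, 0.04414839, 1.20143891]), array([-0.66800176, -0.09899823, -0.73754942])) 0.008282531684779782 454.43563459388434
top (array([ 0.39092049, -0.11702039,  1.65495791]), array([ 6.65135833e-02,  1.67201395e-04, -9.97980466e-01])) 0.006976616005819092 487.31766104756684
{'t': 0.1, 'q': array([ 1.45409816e+00,  3.59283703e-01,  1.11504801e-02, -3.19870015e-04,
       -1.22409151e+00, -2.88075060e-01]), 'qd': array([ 0.00096002, -0.00018301,  0.00226107,  0.00046637, -0.00010218,
        0.00068298]), 'joint_efforts': array([-1.74540037e-03, -5.84160948e+01,  2.93748629e+01,  7.01556712e+00,
        1.01400545e-02, -5.88023181e-05]), 'eef_pos': array([0.26568622, 0.6200355 , 0.22573474]), 'ee_rot': array([ 3.14013767e+00, -1.17532366e-04, -4.04882053e-01]), 'force': array([ 0.10410261, -0.85795992, -0.1508713 ]), 'moment': array([ 0.00495385,  0.00238053, -0.01071484]), 'gripper_force': 0.0, 'width': 0.08763598574329301}
```

View pics/top0b.png

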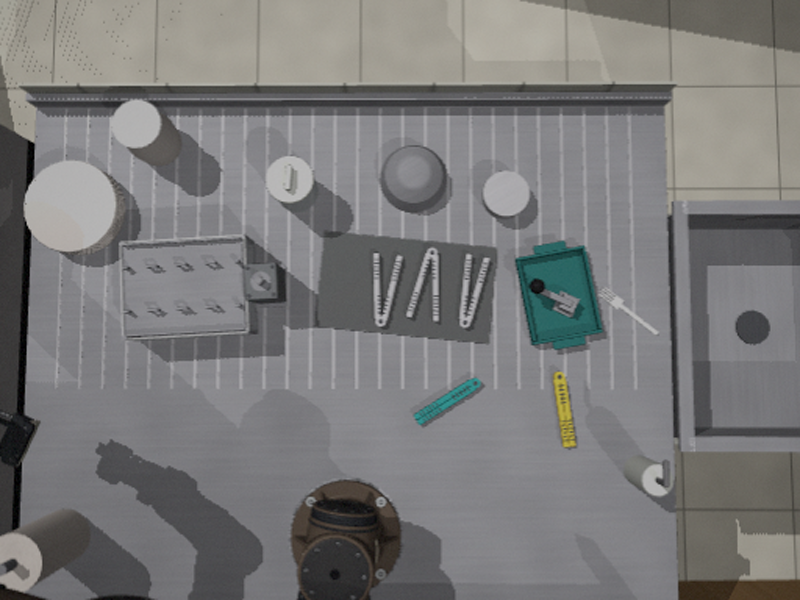

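View pics/scene0b.png

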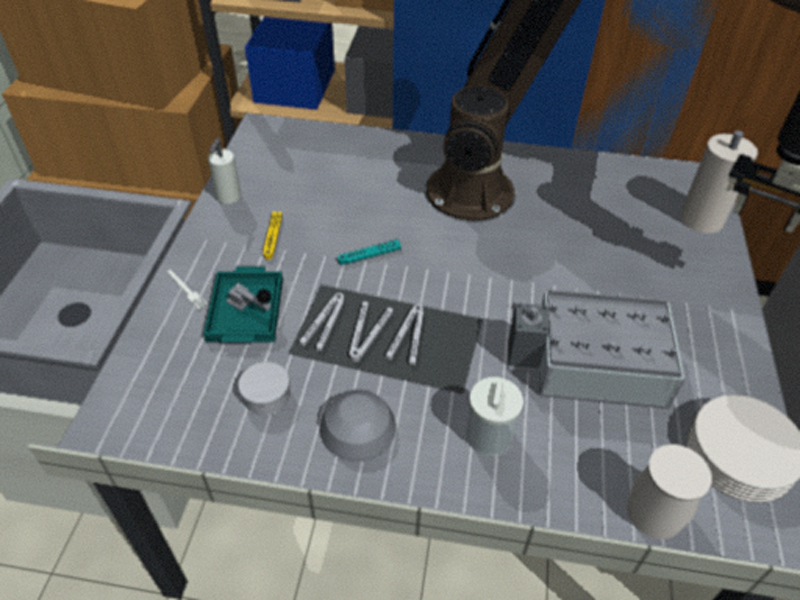

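Top view: the rack is at the left (+y) around (188,288), with the column at (263,282). Three crackers lie on the mat, the crank is in the dish at (560,298), and the turquoise and yellow decoys are below. Next I'll enlarge these areas.

```bash
python3 - <<'E'
from h import *
f=load('top0')
crop(f,'c_mat',200,148,325,222,6)
crop(f,'c_rack',72,144,188,224,6)
crop(f,'c_dish',325,150,395,225,8)
E
```

```text
(no output)
```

View pics/c_mat.png

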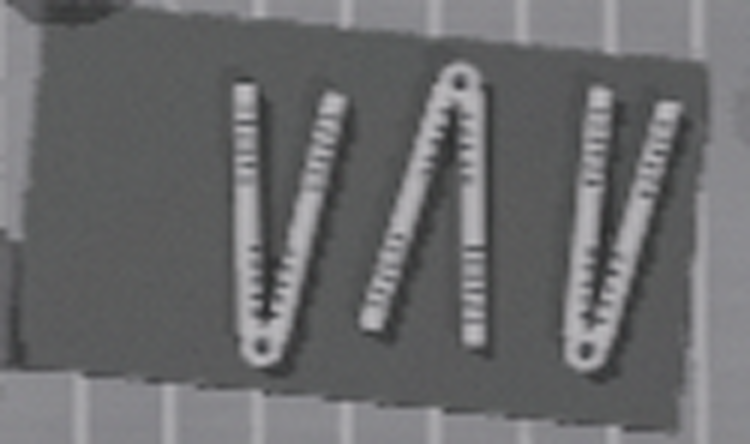

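View pics/c_rack.png

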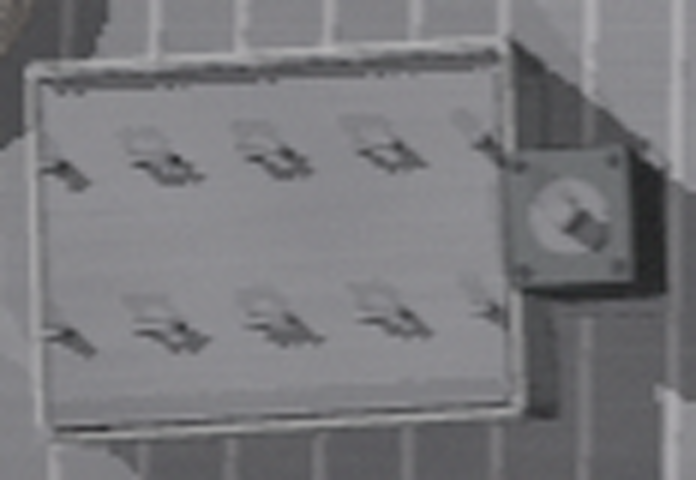

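View pics/c_dish.png

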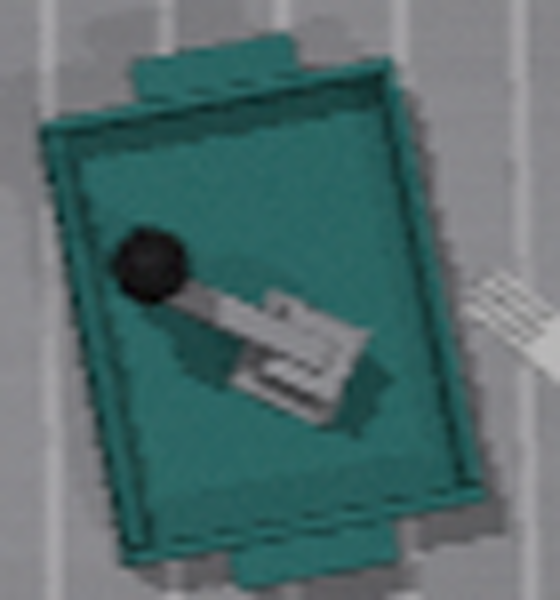

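```bash
python3 - <<'E'
from h import *
f=load('top0')
R=lambda u,v,z:pt(f,(u/6+72-.4,v/6+144-.4),z)
M=lambda u,v,z:pt(f,(u/6+200-.4,v/6+148-.4),z)
D=lambda u,v,z:pt(f,(u/8+325-.4,v/8+150-.4),z)
b=[R(*p,.1) for p in[(27,65),(512,42),(525,412),(45,437)]]
print('box',b,np.mean(b,0),[np.linalg.norm(b[i]-b[i-1]).round(4) for i in range(4)])
c=[R(*p,.125) for p in[(508,150),(628,145),(635,283),(515,287)]]
print('col',np.mean(c,0),[np.linalg.norm(c[i]-c[i-1]).round(4) for i in range(4)],'foot',R(568,217,.125))
e=b[1]-b[2]; e2=b[0]-b[3]; print('yaw x',np.arctan2(e[1],e[0]),np.arctan2(e2[1],e2[0]), 'y',[np.arctan2(-(w[0]),w[1]) for w in(b[0]-b[1],b[3]-b[2])])
for n,h,a,bb in[('A',(262,346),(244,90),(337,98)),('B',(460,80),(372,325),(475,342)),('C',(586,350),(600,92),(670,106))]:
    h,a,bb=[M(*p,.02) for p in(h,a,bb)]; 
    print(n,h,a,bb,[ (round(np.linalg.norm(w-h),4),round(np.arctan2(*(w-h)[1::-1]),3)) for w in(a,bb)])
d=[D(*p,.03) for p in[(42,127),(390,60),(485,492),(125,562)]]
print('dish',np.mean(d,0),[np.linalg.norm(d[i]-d[i-1]).round(4) for i in range(4)],d)
k=D(150,265,.071); print('knob',k,'hub@.012',D(300,357,.012),D(275,290,.012),D(232,380,.012),D(330,425,.012))
s=load('scene0')
S=lambda u,v,z:pt(s,(u/1.5625,v/1.5625),z)
print('scene knob',S(263,297,.071),'shaft',proj(s,[*np.mean(c,0)[:2],.125])*1.5625, 'canister',S(495,400,.13),'bowl',pt(f,np.array([414,177])/1.5625,.066/2))
for p in[(547,293),(675,301),(681,376),(547,358)]: print(S(*p,.1))
E
```

```text
box [array([0.6156, 0.4643, 0.1   ]), array([0.6282, 0.203 , 0.1   ]), array([0.4294, 0.1926, 0.1   ]), array([0.4158, 0.4485, 0.1   ])] [0.52225 0.3271  0.1    ] [np.float64(0.2004), np.float64(0.2616), np.float64(0.1991), np.float64(0.2563)]
col [0.531825 0.164875 0.125   ] [np.float64(0.0726), np.float64(0.0635), np.float64(0.0731), np.float64(0.0631)] foot [0.5314 0.1667 0.125 ]
yaw x 0.0522662383033462 0.07891485446728304 y [np.float64(0.04818311411426854), np.float64(0.0530958084536328)]
A [ 0.4552 -0.0741  0.02  ] [ 0.5994 -0.0635  0.02  ] [ 0.5949 -0.1159  0.02  ] [(np.float64(0.1446), np.float64(0.073)), (np.float64(0.1458), np.float64(-0.291))]
B [ 0.6051 -0.1851  0.02  ] [ 0.4671 -0.1356  0.02  ] [ 0.4576 -0.1931  0.02  ] [(np.float64(0.1466), np.float64(2.797)), (np.float64(0.1477), np.float64(-3.087))]
C [ 0.4532 -0.255   0.02  ] [ 0.5983 -0.2638  0.02  ] [ 0.5904 -0.303   0.02  ] [(np.float64(0.1454), np.float64(-0.061)), (np.float64(0.1454), np.float64(-0.337))]
dish [ 0.51205 -0.45385  0.03   ] [np.float64(0.1844), np.float64(0.1484), np.float64(0.1841), np.float64(0.1521)] [array([ 0.5885, -0.364 ,  0.03  ]), array([ 0.6167, -0.5097,  0.03  ]), array([ 0.4361, -0.5455,  0.03  ]), array([ 0.4069, -0.3962,  0.03  ])]
knob [ 0.527  -0.4009  0.071 ] hub@.012 [ 0.4932 -0.4739  0.012 ] [ 0.5215 -0.4639  0.012 ] [ 0.4835 -0.4452  0.012 ] [ 0.4646 -0.486   0.012 ]
scene knob [ 0.5263 -0.3999  0.071 ] shaft [529.64128719 317.74785733] canister [0.7473 0.1106 0.13  ] bowl [ 0.7656 -0.1468  0.033 ]
[0.4321 0.2012 0.1   ]
[0.4067 0.4691 0.1   ]
[0.6069 0.4619 0.1   ]
[0.6087 0.2058 0.1   ]
```

step_arm --pt "0.06 -0.16 0 0.08 0.068" --pt "0.13 -0.35 0 0.16 0.068" --pt "0.258 -0.702 0 0.296 0.068" --pt "0.258 -0.702 0 0.296 0.068" --pt "0.258 -0.702 0 0.296 0.068" --pt "0.258 -0.702 0 0.296 0.068" --pt "0.258 -0.702 0 0.296 0.068" --pt "0.258 -0.702 0 0.296 0.068" --pt "0.258 -0.702 0 0.296 0.068" --pt "0.258 -0.702 0 0.296 0.068" --pt "0.258 -0.702 0 0.296 0.068" --pt "0.258 -0.702 0 0.296 0.068" --pt "0.258 -0.702 0 0.296 0.068" --pt "0.258 -0.702 0 0.296 0.068" --pt "0.258 -0.702 0 0.296 0.068" --pt "0.258 -0.702 0 0.296 0.068" --pt "0.258 -0.702 0 0.296 0.068" --pt "0.258 -0.702 -0.1 0.296 0.068" --pt "0.258 -0.702 -0.12 0.296 0.068" --pt "0.258 -0.702 -0.12 0.296 0.068" --newtons 30

```text
t: 2.1
eef_pos: [0.5206, -0.0804, 0.1026]
ee_rot: [3.141, 0.006, -0.108]
force: [-0.0, -0.9, -1.1]
width: 0.068
gripper_force: 0.0
```

step_arm --pt "0 0 -0.03 0 0.068" --pt "0 0 -0.06 0 0.068" --pt "0 0 -0.085 0 0.068" --pt "0 0 -0.097 0 0.068" --pt "0 0 -0.097 0 0.068" --pt "0 0 -0.097 0 0.068"

```text
t: 2.7
eef_pos: [0.5245, -0.0809, 0.0104]
ee_rot: [-3.142, -0.001, -0.108]
force: [-0.4, -0.1, 0.3]
width: 0.0678
gripper_force: 0.0
```

```bash
python3 - <<'E'
from h import *
s=arm.get_state();print(s['eef_pos'],s['ee_rot'],s['force'])
f=grab('scene','s1'); crop(f,'s1c',170,140,330,260,5)
E
```

```text
[ 0.52445184 -0.0809271   0.01038163] [-3.14156245e+00 -8.08126518e-04 -1.07521113e-01] [-0.3533481  -0.13442772  0.31862661]
```

View pics/s1c.png

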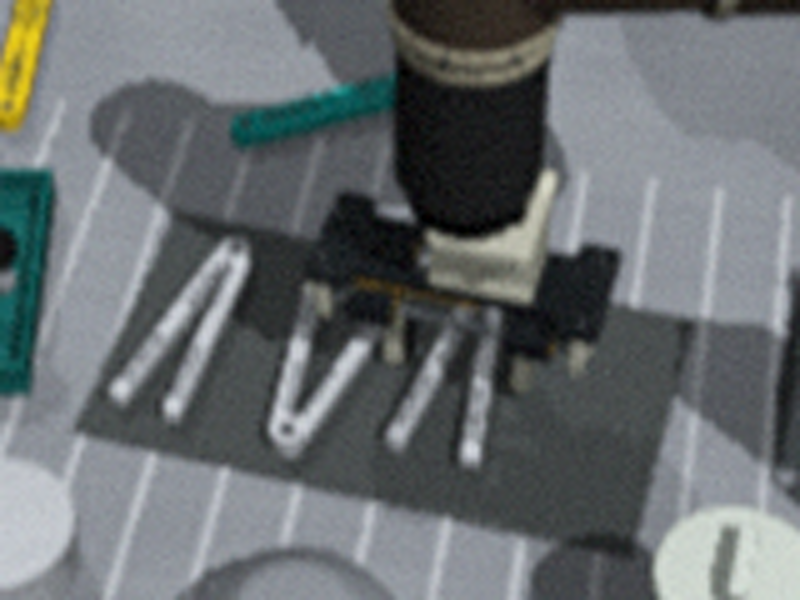

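The fingers, at about (395,340) and (520,370), straddle cracker A. Closing.

step_arm --pt "0 0 -0.003 0 0.068" --pt "0 0 -0.003 0 0.05" --pt "0 0 -0.003 0 0.035" --pt "0 0 -0.003 0 0.02" --pt "0 0 -0.003 0 0.015" --pt "0 0 -0.003 0 0.015" --pt "0 0 -0.003 0 0.015" --pt "0 0 -0.003 0 0.015" --pt "0 0 -0.003 0 0.015" --pt "0 0 -0.003 0 0.015" --pt "0 0 -0.003 0 0.015" --pt "0 0 -0.003 0 0.015" --newtons 30

```text
t: 3.95
eef_pos: [0.5241, -0.0816, 0.0068]
ee_rot: [-3.142, -0.0, -0.109]
force: [0.4, -0.4, 5.0]
width: 0.025
gripper_force: 30.0
```

step_arm --pt "0 0 0.02 0 0.015" --pt "0 0 0.06 0 0.015" --pt "0 0 0.1 0 0.015" --pt "0 0 0.15 0 0.015" --pt "0 0.02 0.19 0 0.015" --pt "0 0.06 0.2 0.02 0.015" --pt "-0.007 0.1 0.2 0.04 0.015" --pt "-0.007 0.15 0.2 0.06 0.015" --pt "-0.007 0.2 0.2 0.08 0.015" --pt "-0.007 0.25 0.2 0.1 0.015" --pt "-0.007 0.3 0.2 0.12 0.015" --pt "-0.007 0.35 0.2 0.14 0.015" --pt "-0.007 0.4 0.2 0.164 0.015" --pt "-0.007 0.44 0.2 0.164 0.015" --pt "-0.007 0.475 0.2 0.164 0.015" --pt "-0.007 0.499 0.19 0.164 0.015" --pt "-0.007 0.499 0.165 0.164 0.015" --pt "-0.007 0.499 0.15 0.164 0.015" --pt "-0.007 0.499 0.15 0.164 0.015" --pt "-0.007 0.499 0.15 0.164 0.015"

```text
t: 5.95
eef_pos: [0.5166, 0.417, 0.156]
ee_rot: [3.14, 0.001, 0.055]
force: [0.8, -0.5, -0.8]
width: 0.0254
gripper_force: 30.0
```

```bash
python3 - <<'E'
from h import *
s=arm.get_state();print(s['eef_pos'],s['ee_rot'],s['force'],s['width'])
f=grab('scene','s2'); a=cv2.resize(f['color'][130:280,320:450],None,fx=4,fy=4,interpolation=cv2.INTER_CUBIC)
g=grab('top','t2'); b=cv2.resize(g['color'][144:224,72:325],None,fx=3.1,fy=3.1,interpolation=cv2.INTER_CUBIC)
im=np.zeros((600,800,3),np.uint8); im[:a.shape[0]//1,:a.shape[1]]=a[:600]; cv2.imwrite('pics/s2c.png',im[:,:530]); cv2.imwrite('pics/t2c.png',b)
F=load('top0')
for p in[(272,150),(272,325)]: print(pt(F,(p[0]/6+71.6,p[1]/6+143.6),.11))
E
```

```text
[0.51659583 0.41702659 0.15604547] [3.14015907e+00 1.08111866e-03 5.51982106e-02] [ 0.75479668 -0.51319779 -0.75163024] 0.02536312696229696
[0.5685 0.3281 0.11  ]
[0.4751 0.3259 0.11  ]
```

View pics/s2c.png

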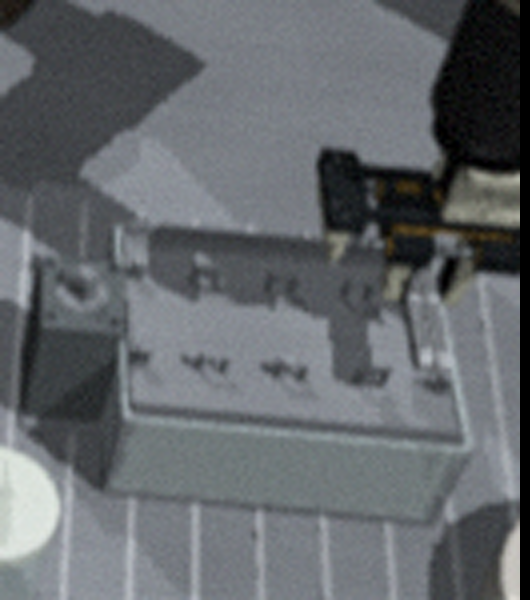

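step_arm --pt "0 0 -0.02 0 0.015" --pt "0 0 -0.035 0 0.015" --pt "0 0 -0.045 0 0.015" --pt "0 0 -0.05 0 0.015" --pt "0 0 -0.05 0 0.015" --pt "0 0 -0.052 0 0.015" --pt "0 0 -0.052 0 0.015"

```text
t: 6.75
eef_pos: [0.517, 0.4176, 0.105]
ee_rot: [-3.141, -0.0, 0.055]
force: [-0.5, -0.4, -1.8]
width: 0.0256
gripper_force: 30.0
```

step_arm --pt "0 0 -0.001 0 0.015" --pt "0 0 -0.002 0 0.015" --pt "0 0 -0.003 0 0.015" --pt "0 0 -0.003 0 0.015"

```text
t: 7.15
eef_pos: [0.5168, 0.4174, 0.1014]
ee_rot: [3.141, 0.0, 0.055]
force: [0.5, -0.6, -0.2]
width: 0.0255
gripper_force: 30.0
```

step_arm --pt "0 0 -0.001 0 0.015" --pt "0 0 -0.001 0 0.015"

```text
t: 7.35
eef_pos: [0.5169, 0.4175, 0.1011]
ee_rot: [-3.141, -0.0, 0.055]
force: [-1.6, -1.0, 2.7]
width: 0.0254
gripper_force: 30.0
```

step_arm --pt "0 0 0 0 0.03" --pt "0 0 0 0 0.036" --pt "0 0 0 0 0.036" --pt "0 0 0.01 0 0.036" --pt "0 0 0.03 0 0.036" --pt "0 0 0.06 0 0.036" --pt "0 0 0.1 0 0.05" --pt "0 -0.03 0.12 0 0.068" --pt "0 -0.08 0.12 0 0.068" --pt "0 -0.12 0.12 0 0.068" --pt "0 -0.12 0.12 0 0.068"

```text
t: 8.45
eef_pos: [0.5165, 0.2936, 0.2224]
ee_rot: [-3.141, -0.001, 0.053]
force: [0.3, 0.2, -0.3]
width: 0.067
gripper_force: 0.0
```

```bash
python3 - <<'E'
from h import *
s=arm.get_state();print(s['eef_pos'],s['ee_rot'])
f=grab('scene','s3'); g=grab('top','t3')
a=cv2.resize(f['color'][170:270,330:450],None,fx=3.3,fy=3.3,interpolation=cv2.INTER_CUBIC)
b=cv2.resize(g['color'][148:222,200:325],None,fx=3.2,fy=3.2,interpolation=cv2.INTER_CUBIC)
im=np.zeros((330,800,3),np.uint8); im[:a.shape[0],:a.shape[1]]=a; im[:b.shape[0],400:400+b.shape[1]]=b; cv2.imwrite('pics/c3.png',im)
E
```

```text
[0.51654624 0.29357573 0.22235996] [-3.14078114e+00 -8.43182258e-04  5.26027887e-02]
```

View pics/c3.png

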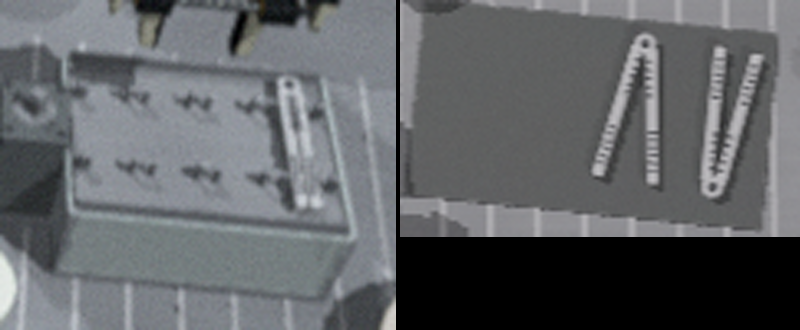

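Cracker A lies in slot 4, flat and shut. B and C haven't moved. Going for B.

step_arm --pt "0.005 -0.05 0 -0.04 0.068" --pt "0.01 -0.1 0 -0.08 0.068" --pt "0.015 -0.15 0 -0.12 0.068" --pt "0.02 -0.2 0 -0.16 0.068" --pt "0.02 -0.25 0 -0.2 0.068" --pt "0.02 -0.3 0 -0.2 0.068" --pt "0.02 -0.35 -0.02 -0.2 0.068" --pt "0.02 -0.4 -0.05 -0.2 0.068" --pt "0.02 -0.44 -0.08 -0.2 0.068" --pt "0.02 -0.472 -0.11 -0.2 0.068" --pt "0.02 -0.472 -0.14 -0.2 0.068" --pt "0.02 -0.472 -0.16 -0.2 0.068" --pt "0.02 -0.472 -0.16 -0.2 0.068" --pt "0.02 -0.472 -0.16 -0.2 0.068" --pt "0.02 -0.472 -0.16 -0.2 0.068"

```text
t: 10.05
eef_pos: [0.5384, -0.174, 0.0621]
ee_rot: [-3.142, -0.002, -0.143]
force: [-0.1, 0.6, 0.2]
width: 0.0676
gripper_force: 0.0
```

step_arm --pt "-0.001 -0.001 -0.025 0 0.068" --pt "-0.001 -0.001 -0.045 0 0.068" --pt "-0.001 -0.001 -0.0535 0 0.068" --pt "-0.001 -0.001 -0.0535 0 0.068" --pt "-0.001 -0.001 -0.0535 0 0.05" --pt "-0.001 -0.001 -0.0535 0 0.035" --pt "-0.001 -0.001 -0.0535 0 0.02" --pt "-0.001 -0.001 -0.0535 0 0.015" --pt "-0.001 -0.001 -0.0535 0 0.015" --pt "-0.001 -0.001 -0.0535 0 0.015" --pt "-0.001 -0.001 -0.0535 0 0.015" --pt "-0.001 -0.001 -0.0535 0 0.015" --pt "-0.001 -0.001 -0.0535 0 0.015" --pt "-0.001 -0.001 -0.0535 0 0.015"

```text
t: 11.45
eef_pos: [0.536, -0.1757, 0.0074]
ee_rot: [3.141, -0.0, -0.145]
force: [-1.0, 0.4, 5.5]
width: 0.025
gripper_force: 30.0
```

step_arm --pt "0 0 0.02 0 0.015" --pt "0 0 0.06 0 0.015" --pt "0 0 0.1 0 0.015" --pt "0 0 0.15 0 0.015" --pt "0 0.02 0.19 0 0.015" --pt "0 0.06 0.2 0.02 0.015" --pt "-0.005 0.1 0.2 0.04 0.015" --pt "-0.007 0.15 0.2 0.06 0.015" --pt "-0.01 0.2 0.2 0.08 0.015" --pt "-0.012 0.25 0.2 0.1 0.015" --pt "-0.016 0.3 0.2 0.12 0.015" --pt "-0.016 0.35 0.2 0.14 0.015" --pt "-0.016 0.4 0.2 0.17 0.015" --pt "-0.016 0.45 0.2 0.2 0.015" --pt "-0.016 0.49 0.2 0.2 0.015" --pt "-0.016 0.52 0.19 0.2 0.015" --pt "-0.016 0.532 0.165 0.2 0.015" --pt "-0.016 0.532 0.15 0.2 0.015" --pt "-0.016 0.532 0.15 0.2 0.015" --pt "-0.016 0.532 0.15 0.2 0.015"

```text
t: 13.45
eef_pos: [0.5197, 0.3561, 0.1567]
ee_rot: [3.14, 0.001, 0.055]
force: [-0.1, 0.4, -1.2]
width: 0.0251
gripper_force: 30.0
```

step_arm --pt "0 0 -0.02 0 0.015" --pt "0 0 -0.035 0 0.015" --pt "0 0 -0.045 0 0.015" --pt "0 0 -0.05 0 0.015" --pt "0 0 -0.052 0 0.015" --pt "0 0 -0.052 0 0.015"

```text
t: 14.05
eef_pos: [0.5202, 0.3566, 0.1056]
ee_rot: [-3.141, -0.001, 0.055]
force: [-0.1, -0.3, -1.3]
width: 0.0252
gripper_force: 30.0
```

step_arm --pt "0 0 -0.002 0 0.015" --pt "0 0 -0.003 0 0.015" --pt "0 0 -0.004 0 0.015" --pt "0 0 -0.004 0 0.015"

```text
t: 14.45
eef_pos: [0.52, 0.3566, 0.1017]
ee_rot: [-3.141, -0.001, 0.055]
force: [-1.2, -0.3, 2.6]
width: 0.0251
gripper_force: 30.0
```

Contact. Releasing, then going to C.

step_arm --pt "0 0 0 0 0.03" --pt "0 0 0 0 0.036" --pt "0 0 0 0 0.036" --pt "0 0 0.01 0 0.036" --pt "0 0 0.03 0 0.036" --pt "0 0 0.06 0 0.036" --pt "0 0 0.1 0 0.05" --pt "0 0 0.12 0 0.068" --pt "0 0.05 0.12 0 0.068" --pt "0 0.05 0.12 0 0.068"

```text
t: 15.45
eef_pos: [0.5203, 0.4103, 0.2226]
ee_rot: [-3.139, -0.002, 0.057]
force: [-0.1, -0.8, -1.3]
width: 0.0627
gripper_force: 0.0
```

```bash
python3 - <<'E'
from h import *
s=arm.get_state();print(s['eef_pos'],s['ee_rot'])
f=grab('scene','s4'); g=grab('top','t4')
a=cv2.resize(f['color'][170:270,330:450],None,fx=3.3,fy=3.3,interpolation=cv2.INTER_CUBIC)
b=cv2.resize(g['color'][148:222,200:325],None,fx=3.2,fy=3.2,interpolation=cv2.INTER_CUBIC)
im=np.zeros((330,800,3),np.uint8); im[:a.shape[0],:a.shape[1]]=a; im[:b.shape[0],400:400+b.shape[1]]=b; cv2.imwrite('pics/c4.png',im)
E
```

```text
[0.52027959 0.41032835 0.22255973] [-3.13897024e+00 -2.29261224e-03  5.68480142e-02]
```

View pics/c4.png

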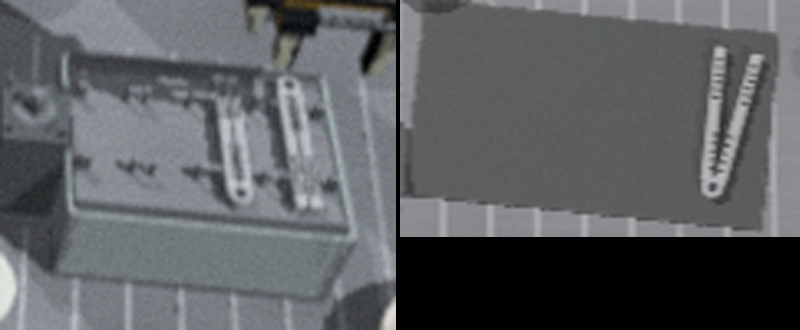

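B lies in slot 3 and C hasn't moved.

step_arm --pt "0 -0.05 0 -0.04 0.068" --pt "0 -0.1 0 -0.08 0.068" --pt "0 -0.15 0 -0.12 0.068" --pt "0 -0.2 0 -0.16 0.068" --pt "0 -0.25 0 -0.2 0.068" --pt "0 -0.3 0 -0.254 0.068" --pt "0 -0.35 0 -0.254 0.068" --pt "0 -0.4 0 -0.254 0.068" --pt "0 -0.45 0 -0.254 0.068" --pt "0 -0.5 -0.02 -0.254 0.068" --pt "0 -0.55 -0.05 -0.254 0.068" --pt "0 -0.6 -0.08 -0.254 0.068" --pt "0 -0.64 -0.11 -0.254 0.068" --pt "0 -0.675 -0.14 -0.254 0.068" --pt "0 -0.675 -0.16 -0.254 0.068" --pt "0 -0.675 -0.16 -0.254 0.068" --pt "0 -0.675 -0.16 -0.254 0.068" --pt "0 -0.675 -0.16 -0.254 0.068"

```text
t: 17.35
eef_pos: [0.5208, -0.2684, 0.0628]
ee_rot: [3.141, -0.002, -0.198]
force: [0.6, 0.2, 0.2]
width: 0.0679
gripper_force: 0.0
```

step_arm --pt "0 0 -0.025 0 0.068" --pt "0 0 -0.045 0 0.068" --pt "0 0 -0.0545 0 0.068" --pt "0 0 -0.0545 0 0.068" --pt "0 0 -0.0545 0 0.05" --pt "0 0 -0.0545 0 0.035" --pt "0 0 -0.0545 0 0.02" --pt "0 0 -0.0545 0 0.015" --pt "0 0 -0.0545 0 0.015" --pt "0 0 -0.0545 0 0.015" --pt "0 0 -0.0545 0 0.015" --pt "0 0 -0.0545 0 0.015" --pt "0 0 -0.0545 0 0.015" --pt "0 0 -0.0545 0 0.015"

```text
t: 18.75
eef_pos: [0.5202, -0.2687, 0.007]
ee_rot: [3.141, -0.001, -0.199]
force: [-0.6, 0.4, 5.2]
width: 0.0253
gripper_force: 30.0
```

step_arm --pt "0 0 0.02 0 0.015" --pt "0 0 0.06 0 0.015" --pt "0 0 0.1 0 0.015" --pt "0 0 0.15 0 0.015" --pt "0 0.02 0.19 0 0.015" --pt "0 0.06 0.2 0.02 0.015" --pt "0 0.1 0.2 0.04 0.015" --pt "0 0.15 0.2 0.06 0.015" --pt "0 0.2 0.2 0.08 0.015" --pt "0.003 0.25 0.2 0.11 0.015" --pt "0.003 0.3 0.2 0.14 0.015" --pt "0.003 0.35 0.2 0.17 0.015" --pt "0.003 0.4 0.2 0.2 0.015" --pt "0.003 0.45 0.2 0.23 0.015" --pt "0.003 0.5 0.2 0.254 0.015" --pt "0.003 0.54 0.19 0.254 0.015" --pt "0.003 0.566 0.165 0.254 0.015" --pt "0.003 0.566 0.15 0.254 0.015" --pt "0.003 0.566 0.15 0.254 0.015" --pt "0.003 0.566 0.15 0.254 0.015"

```text
t: 20.75
eef_pos: [0.5226, 0.2969, 0.1562]
ee_rot: [3.14, 0.001, 0.055]
force: [0.7, -0.7, -0.8]
width: 0.0253
gripper_force: 30.0
```

step_arm --pt "0 0 -0.02 0 0.015" --pt "0 0 -0.035 0 0.015" --pt "0 0 -0.045 0 0.015" --pt "0 0 -0.05 0 0.015" --pt "0 0 -0.053 0 0.015" --pt "0 0 -0.053 0 0.015"

```text
t: 21.35
eef_pos: [0.5231, 0.2974, 0.1039]
ee_rot: [-3.141, -0.0, 0.055]
force: [1.3, 0.2, -1.4]
width: 0.0255
gripper_force: 30.0
```

step_arm --pt "0 0 -0.001 0 0.015" --pt "0 0 -0.002 0 0.015" --pt "0 0 -0.003 0 0.015" --pt "0 0 -0.003 0 0.015"

```text
t: 21.75
eef_pos: [0.523, 0.2976, 0.1012]
ee_rot: [-3.141, -0.001, 0.056]
force: [-1.9, 0.5, 4.3]
width: 0.0255
gripper_force: 30.0
```

step_arm --pt "0 0 0 0 0.03" --pt "0 0 0 0 0.036" --pt "0 0 0 0 0.036" --pt "0 0 0.01 0 0.036" --pt "0 0 0.03 0 0.036" --pt "0 0 0.06 0 0.036" --pt "0 0 0.1 0 0.05" --pt "0 0 0.12 0 0.06" --pt "0 -0.05 0.12 0.1 0.06" --pt "0 -0.1 0.12 0.2 0.06" --pt "0 -0.15 0.12 0.3 0.06" --pt "0 -0.2 0.12 0.4 0.06" --pt "0 -0.25 0.12 0.5 0.06" --pt "0 -0.3 0.12 0.6 0.06" --pt "0 -0.35 0.12 0.7 0.06" --pt "0 -0.4 0.12 0.8 0.06" --pt "0 -0.45 0.12 0.9 0.06" --pt "0 -0.5 0.12 1.0 0.06" --pt "0 -0.5 0.12 1.07 0.06" --pt "0 -0.5 0.12 1.07 0.06"

```text
t: 23.75
eef_pos: [0.5224, -0.2042, 0.221]
ee_rot: [3.141, 0.0, 1.123]
force: [-0.8, 0.9, 0.8]
width: 0.0605
gripper_force: 0.0
```

```bash
python3 - <<'E'
from h import *
s=arm.get_state();print(s['eef_pos'],s['ee_rot'])
f=grab('scene','s5'); g=grab('top','t5')
# average several frames for the shaft
ac=np.mean([arm.grab_frame('scene')['color'].astype(float) for _ in range(4)],0).astype(np.uint8)
ag=np.mean([arm.grab_frame('top')['color'].astype(float) for _ in range(4)],0).astype(np.uint8)
z=lambda i,u0,v0,u1,v1,k:cv2.resize(i[v0:v1,u0:u1],None,fx=k,fy=k,interpolation=cv2.INTER_CUBIC)
a=z(ac,325,190,360,225,8); b=z(ag,152,163,187,198,8); c=z(g['color'],72,144,188,224,4.3); d=z(f['color'],330,180,450,265,2.5)
im=np.zeros((600,800,3),np.uint8); im[:280,:280]=a; im[:280,300:580]=b; 
im[285:285+213,500:800]=d[:213,:300]; w=c[:315,:499]; im[285:285+w.shape[0],:w.shape[1]]=w; cv2.imwrite('pics/c5.png',im)
E
```

```text
[ 0.5224481  -0.20424177  0.22095286] [3.14147648e+00 3.17540945e-05 1.12293801e+00]Traceback (most recent call last):
  File "<stdin>", line 10, in <module>
ValueError: could not broadcast input array from shape (212,300,3) into shape (213,300,3)
```

```bash
python3 - <<'E'
from h import *
f=load('s5'); g=load('t5')
ac=np.mean([arm.grab_frame('scene')['color'].astype(float) for _ in range(4)],0).astype(np.uint8)
ag=np.mean([arm.grab_frame('top')['color'].astype(float) for _ in range(4)],0).astype(np.uint8)
z=lambda i,u0,v0,u1,v1,k:cv2.resize(i[v0:v1,u0:u1],None,fx=k,fy=k,interpolation=cv2.INTER_CUBIC)
a=z(ac,328,192,352,216,12); b=z(ag,156,168,180,192,12); c=z(g['color'],72,144,188,224,3.5); d=z(f['color'],330,180,450,265,2.5)
im=np.zeros((600,800,3),np.uint8)
def put(x,v,u): im[v:v+x.shape[0],u:u+x.shape[1]]=x
put(a,0,0);put(b,0,300);put(c,300,0);put(d,300,440); cv2.imwrite('pics/c5.png',im)
E
```

View pics/c5.png

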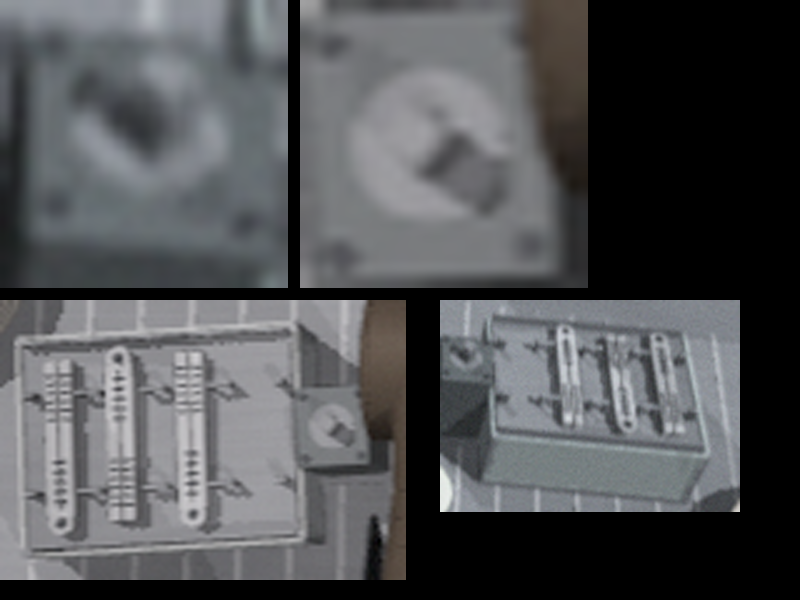

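All three crackers are flat and shut in slots 2, 3 and 4. The shaft's angle isn't clear to the eye, so I'll fit a small shaded model of it.

```bash
cat > fit.py <<'E'
from h import *
from scipy.optimize import differential_evolution
fr={}
for n in('scene','top'):
    fs=[arm.grab_frame(n) for _ in range(6)]; f=dict(fs[0]); f['color']=np.mean([x['color'].astype(float) for x in fs],0); fr[n]=f
pickle.dump(fr,open('pics/fit.pkl','wb'))
foot=np.array([.5314,.1655,.125]); K=5; W=9
def view(f,p):
    cx,cy,yaw,lx,ly=p; c=foot+[cx,cy,0]
    def sq(h,z,a=yaw): return [c+[h*np.cos(a+np.pi/4+i*np.pi/2)*2**.5,h*np.sin(a+np.pi/4+i*np.pi/2)*2**.5,z] for i in range(4)]
    o=np.round(proj(f,foot)).astype(int)-W; N=2*W+1
    P=lambda pts:np.round((np.array([proj(f,q) for q in pts])-o+.5)*K*16).astype(np.int32)
    lab=np.zeros((N*K,N*K),np.uint8)
    fill=lambda pts,l:cv2.fillConvexPoly(lab,P(pts),l,shift=4)
    fill([c+[.0215*np.cos(t),.0215*np.sin(t),0] for t in np.linspace(0,6.28,30)],1)
    b,m,t=sq(.008,0),sq(.008,.02),sq(.00625,.024)
    sh=np.array([[q[0]+(q[2]-.125)*lx,q[1]+(q[2]-.125)*ly,.125] for q in b+m+t],np.float32)
    fill(sh[cv2.convexHull(sh[:,:2],returnPoints=False).ravel()].astype(float),2)
    cam=ray(f,(0,0))[0]; l=3
    for lo,hi in((b,m),(m,t)):
        for i in range(4):
            j=(i+1)%4; mid=(lo[i]+lo[j])/2
            if (cam-mid)[:2]@(mid-c)[:2]>0 or lo is m: fill([lo[i],lo[j],hi[j],hi[i]],l)
            l+=1
    fill(t,11)
    A=np.stack([(lab==i).reshape(N,K,N,K).mean((1,3)).ravel() for i in range(12)],1)
    return A,f['color'][o[1]:o[1]+N,o[0]:o[0]+N].mean(2).ravel(),lab,o
yy,xx=np.mgrid[-W:W+1,-W:W+1]; msk=((xx**2+yy**2)<=W*W).ravel()
def cost(p):
    e=0
    for f in fr.values():
        A,y,_,_=view(f,p); A=A[msk];y=y[msk]
        w=np.linalg.solve(A.T@A+.02*np.eye(12),A.T@y+.02*y.mean()); e+=((A@w-y)**2).sum()
    return e
if __name__=='__main__':
    for k in range(9):
        y0=k*np.pi/18
        r=differential_evolution(cost,[(-.004,.004),(-.004,.004),(y0,y0+np.pi/18),(-1.5,0),(-2,0)],maxiter=12,popsize=6,seed=1)
        print(round(y0,2),r.x.round(4),round(r.fun))
E
time python3 fit.py
```

```text
Traceback (most recent call last):
  File "fit.py", line 38, in <module>
    r=differential_evolution(cost,[(-.004,.004),(-.004,.004),(y0,y0+np.pi/18),(-1.5,0),(-2,0)],maxiter=12,popsize=6,seed=1)
  File "fit.py", line 32, in cost
    A,y,_,_=view(f,p); A=A[msk];y=y[msk]
            ~~~~^^^^^
  File "fit.py", line 18, in view
    fill(sh[cv2.convexHull(sh[:,:2],returnPoints=False).ravel()].astype(float),2)
            ~~~~~~~~~~~~~~^^^^^^^^^^^^^^^^^^^^^^^^^^^^^
cv2.error: OpenCV(4.12.0) /io/opencv/modules/imgproc/src/convhull.cpp:143: error: (-215:Assertion failed) total >= 0 && (depth == CV_32F || depth == CV_32S) in function 'convexHull'


real	0m7.079s
user	0m0.865s
sys	0m0.160s
```

```bash
sed -i 's/cv2.convexHull(sh\[:,:2\],/cv2.convexHull(sh[:,:2].copy(),/; s/^for n in(.scene.,.top.):/if not __import__("os").path.exists("pics\/fit.pkl"):\n  pass\nfr=pickle.load(open("pics\/fit.pkl","rb"))\nfor n in():/; s/^pickle.dump.*//' fit.py; time timeout 500 python3 fit.py
```

```text
0.0 [-3.7000e-03  1.4000e-03  2.3500e-02 -1.2414e+00 -1.8664e+00] 74131
0.17 [-0.0034  0.0019  0.1814 -0.709  -0.7822] 83926
0.35 [-0.002   0.0019  0.5108 -1.3612 -1.4925] 80542
0.52 [-0.0018  0.0025  0.6971 -0.8626 -1.0297] 74274
0.7 [-0.0022  0.0019  0.8678 -1.0549 -1.3579] 65189
0.87 [-0.0019  0.002   1.0453 -1.1549 -1.8769] 61533
1.05 [-0.0026  0.0015  1.0734 -0.3295 -0.5969] 60685
1.22 [-2.3000e-03  1.3000e-03  1.2248e+00 -8.8920e-01 -1.4233e+00] 64847
1.4 [-3.8000e-03  1.2000e-03  1.4268e+00 -7.8520e-01 -1.2695e+00] 71707
real	0m10.809s
user	0m11.348s
sys	0m0.051s
```

```bash
python3 - <<'E'
from h import *
f=load('top0'); q=lambda u,v,z:pt(f,(u/1.5625,v/1.5625),z)
for n,a,h,b in[('can',(290,180),.13,(330,212)),('bowl',(414,177),.04,(0,0)),('box',(249,334),.1,(285,356)),('post',(137,127),.16,(200,177))]:
    A=q(*a,h);B=q(*b,0);print(n,A,B,(B-A)/h)
E
sed -i 's/W=9/W=7/; s/(-1.5,0),(-2,0)\],maxiter=12,popsize=6/(-1.2,-.3),(-1.5,-.4)],maxiter=40,popsize=8/' fit.py; time timeout 500 python3 fit.py
```

```text
can [0.7372 0.1074 0.13  ] [0.6952 0.0375 0.    ] [-0.32307692 -0.53769231 -1.        ]
bowl [ 0.7639 -0.1467  0.04  ] [1.1797 0.7874 0.    ] [10.395  23.3525 -1.    ]
box [0.4247 0.1917 0.1   ] [0.3793 0.1325 0.    ] [-0.454 -0.592 -1.   ]
post [0.8388 0.4124 0.16  ] [0.7736 0.3261 0.    ] [-0.4075   -0.539375 -1.      ]
0.0 [-0.004   0.002   0.0019 -0.729  -1.335 ] 48471
0.17 [-0.0039  0.0017  0.1796 -0.7066 -1.0141] 59375
0.35 [-0.0037  0.0019  0.5182 -0.903  -1.3352] 59130
0.52 [-0.0017  0.0033  0.6962 -0.6868 -0.9921] 51749
0.7 [-0.0016  0.0025  0.868  -0.9313 -1.2159] 44142
0.87 [-0.0017  0.0024  1.0114 -0.7855 -1.2585] 37150
1.05 [-0.002   0.0024  1.0478 -0.5816 -1.0038] 37694
1.22 [-0.003   0.0017  1.2314 -0.5431 -1.1872] 40438
1.4 [-0.004   0.0018  1.4007 -0.5851 -1.1649] 45767
real	0m25.300s
user	0m25.800s
sys	0m0.031s
```

```bash
python3 - <<'E'
s=open('fit.py').read()
s=s.replace("if (cam-mid)[:2]@(mid-c)[:2]>0 or lo is m:","n_=np.cross(lo[j]-lo[i],hi[i]-lo[i])\n            if (cam-mid)@n_>0:")
s=s.replace("(-1.2,-.3),(-1.5,-.4)","(-.5,-.3),(-.65,-.45)")
s=s.replace("def cost(p):\n    e=0\n    for f in fr.values():","def cost(p,names=('scene','top')):\n    e=0\n    for f in [fr[k] for k in names]:")
s=s.replace("round(r.fun))","round(r.fun),round(cost(r.x,['scene'])),round(cost(r.x,['top'])))")
open('fit.py','w').write(s)
E
python3 fit.py; python3 - <<'E'
import pickle,numpy as np
from h import proj
fr=pickle.load(open('pics/fit.pkl','rb'))
np.set_printoptions(linewidth=200)
for n in fr:
    f=fr[n]; u,v=np.round(proj(f,[.5314,.1655,.125])).astype(int); print(n,u,v); print(f['color'][v-9:v+10,u-9:u+10].mean(2).astype(int))
E
```

```text
0.0 [-0.0039  0.0014  0.0064 -0.4145 -0.6413] 49618 25921 23697
0.17 [-0.0039  0.0019  0.1861 -0.4907 -0.6318] 60155 25102 35053
0.35 [-0.0028  0.0019  0.5233 -0.4627 -0.6256] 60969 25965 35004
0.52 [-0.0017  0.0026  0.689  -0.4536 -0.6269] 54092 24766 29326
0.7 [-0.0023  0.0019  0.8701 -0.4907 -0.6404] 44195 16382 27813
0.87 [-0.002   0.0026  1.0314 -0.3826 -0.6286] 37924 19383 18541
1.05 [-0.0024  0.0023  1.0882 -0.3388 -0.6487] 37546 19680 17865
1.22 [-0.003   0.0023  1.2278 -0.3121 -0.6397] 39217 22350 16867
1.4 [-4.0000e-03  1.4000e-03  1.4795e+00 -4.2200e-01 -6.4950e-01] 46916 23788 23128
scene 339 203
[[117 113 107 114 130 132 129 127 131 144 155 151 139 135 137 144 119  78  94]
 [ 91  86  83  95 112 115 111 104 106 113 120 126 118 117 121 129 113  81  87]
 [ 79  92  83  94 103 105 107 105 105 112 125 134 125 117 113 113 106  79  78]
 [ 79 102  98 101 101  94 103 106 108 119 138 150 144 130 117 109 103  83  76]
 [ 79 107 110 104  87  76  91  97 106 110 130 148 151 138 124 109 105  98  94]
 [ 77 110 109  99  73  72  81  86  91  91 101 125 136 127 122 112 108 106 106]
 [ 77 107 
[... 1831 characters left out ...]
39 152 156 156 145 137 115  78  81 101 108 108 105 115 124 125  94]
 [124 124 133 148 155 156 156 131  90  79  97 109 108 107 100 111 123 124 100]
 [125 124 124 142 155 156 156 154 144 121 108 109 108 102  93 110 124 125 111]
 [124 123 124 129 146 156 156 154 153 152 132 109 102  91  86 110 124 125 111]
 [123 124 125 124 129 142 153 154 153 153 153 145 115  86 109 124 123 125 113]
 [123 124 124 124 124 123 124 128 132 133 128 125 125 124 124 123 123 126 117]
 [124 124 124 124 123 123 123 123 125 124 124 124 124 123 123 118 105 102 105]
 [ 99  92 112 123 123 124 124 124 123 124 124 124 122 123 124 115  96  86  97]
 [ 93  85  95 115 123 124 124 124 124 124 123 123 123 124 125 119 104 100 105]]
```

step_arm --pt "-0.005 -0.045 0 0 0.06" --pt "-0.01 -0.09 0 0 0.06" --pt "-0.015 -0.135 0 0 0.06" --pt "-0.02 -0.18 0 0 0.06" --pt "-0.025 -0.225 0 0 0.06" --pt "-0.03 -0.269 -0.02 0.007 0.06" --pt "-0.03 -0.269 -0.06 0.007 0.06" --pt "-0.03 -0.269 -0.1 0.007 0.06" --pt "-0.03 -0.269 -0.12 0.007 0.06" --pt "-0.03 -0.269 -0.12 0.007 0.06" --pt "-0.03 -0.269 -0.12 0.007 0.06"

```text
t: 26.35
eef_pos: [0.5013, -0.4504, 0.0985]
ee_rot: [3.134, 0.056, 1.09]
force: [0.2, -0.6, 1.8]
width: 0.0599
gripper_force: 0.0
```

```bash
python3 - <<'E'
from h import *
s=arm.get_state();print(s['eef_pos'],s['ee_rot'],s['q'].round(2))
f=grab('scene','s6'); crop(f,'c6',115,140,205,230,6.6)
print([(proj(f,[*(s['eef_pos'][:2]),z])-[115,140])*6.6 for z in (s['eef_pos'][2],.012)])
fr=pickle.load(open('pics/fit.pkl','rb'))['top']; print(pt(fr,(166.1,179.4),.125))
E
```

```text
[ 0.50126966 -0.45042835  0.09847314] [3.13393411 0.05627232 1.09042678] [-0.41  0.44 -0.2   0.07 -0.93  3.03]
[array([263.90497993, 245.61282432]), array([287.80628053, 359.13611533])]
[0.5325 0.1673 0.125 ]
```

View pics/c6.png

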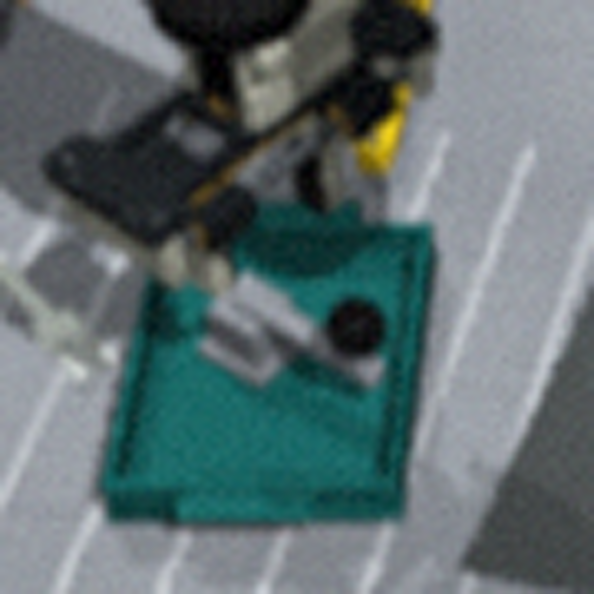

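The last joint hit its limit, so I'll turn back half a turn, which gives the same grasp.

step_arm --pt "0 0 0.05 -0.15 0.06" --pt "0 0 0.1 -0.3 0.06" --pt "0 0 0.1 -0.45 0.06" --pt "0 0 0.1 -0.6 0.06" --pt "0 0 0.1 -0.75 0.06" --pt "0 0 0.1 -0.9 0.06" --pt "0 0 0.1 -1.05 0.06" --pt "0 0 0.1 -1.2 0.06" --pt "0 0 0.1 -1.35 0.06" --pt "0 0 0.1 -1.5 0.06" --pt "0 0 0.1 -1.65 0.06" --pt "0 0 0.1 -1.8 0.06" --pt "0 0 0.1 -1.95 0.06" --pt "0 0 0.1 -2.1 0.06" --pt "0 0 0.1 -2.25 0.06" --pt "0 0 0.1 -2.4 0.06" --pt "0 0 0.1 -2.55 0.06" --pt "0 0 0.1 -2.7 0.06" --pt "0 0 0.1 -2.85 0.06" --pt "0 0 0.1 -3.0 0.06"

```text
t: 28.4
eef_pos: [0.5018, -0.4504, 0.2009]
ee_rot: [3.138, 0.055, -1.915]
force: [0.7, -0.8, 0.1]
width: 0.0604
gripper_force: 0.0
```

step_arm --pt "0 0 0 -0.1 0.06" --pt "0 0 0 -0.1 0.06" --pt "0 0 0 -0.1 0.06" --pt "0 0 0 -0.1 0.06"

```text
t: 28.8
eef_pos: [0.5013, -0.4501, 0.199]
ee_rot: [3.135, 0.056, -2.007]
force: [0.1, -0.7, 0.0]
width: 0.06
gripper_force: 0.0
```

step_arm --pt "-0.0085 -0.0235 -0.03 0 0.06" --pt "-0.0085 -0.0235 -0.07 0 0.06" --pt "-0.0085 -0.0235 -0.11 0 0.06" --pt "-0.0085 -0.0235 -0.14 0 0.06" --pt "-0.0085 -0.0235 -0.16 0 0.06" --pt "-0.0085 -0.0235 -0.172 0 0.06" --pt "-0.0085 -0.0235 -0.18 0 0.06" --pt "-0.0085 -0.0235 -0.18 0 0.06" --pt "-0.0085 -0.0235 -0.18 0 0.06"

```text
t: 29.7
eef_pos: [0.4931, -0.4741, 0.0191]
ee_rot: [3.135, 0.055, -2.009]
force: [-0.3, -0.7, -0.2]
width: 0.0601
gripper_force: 0.0
```

step_arm --pt "0 0 -0.002 0 0.045" --pt "0 0 -0.002 0 0.03" --pt "0 0 -0.002 0 0.025" --pt "0 0 -0.002 0 0.025" --pt "0 0 -0.002 0 0.025" --pt "0 0 -0.002 0 0.025" --pt "0 0 -0.002 0 0.025" --pt "0 0 -0.002 0 0.025" --newtons 45

```text
t: 30.5
eef_pos: [0.4925, -0.4736, 0.0163]
ee_rot: [3.134, 0.056, -2.01]
force: [-1.2, 2.3, 3.6]
width: 0.0319
gripper_force: 45.0
```

step_arm --pt "0 0 0.02 0 0.025" --pt "0 0 0.06 0 0.025" --pt "0 0 0.1 0 0.025" --pt "0 0 0.14 0 0.025" --pt "0 0.02 0.18 0 0.025" --pt "0 0.06 0.2 0 0.025" --pt "0.005 0.1 0.2 0 0.025" --pt "0.01 0.145 0.2 -0.05 0.025" --pt "0.012 0.19 0.2 -0.05 0.025" --pt "0.015 0.235 0.2 -0.1 0.025" --pt "0.018 0.28 0.2 -0.1 0.025" --pt "0.02 0.325 0.2 -0.15 0.025" --pt "0.022 0.37 0.2 -0.15 0.025" --pt "0.025 0.415 0.2 -0.2 0.025" --pt "0.028 0.46 0.2 -0.21 0.025" --pt "0.03 0.505 0.2 -0.21 0.025" --pt "0.034 0.55 0.2 -0.21 0.025" --pt "0.038 0.59 0.2 -0.21 0.025" --pt "0.0385 0.625 0.2 -0.21 0.025" --pt "0.0385 0.6395 0.2 -0.21 0.025"

```text
t: 32.5
eef_pos: [0.5303, 0.1686, 0.2147]
ee_rot: [3.133, 0.055, -2.218]
force: [0.2, -1.1, -3.7]
width: 0.0319
gripper_force: 44.9
```

step_arm --pt "0 0 0 0 0.025" --pt "0 0 -0.02 0 0.025" --pt "0 0 -0.04 0 0.025" --pt "0 0 -0.04 0 0.025" --pt "0 0 -0.04 0 0.025"

```text
t: 33.0
eef_pos: [0.5308, 0.1649, 0.1759]
ee_rot: [3.134, 0.054, -2.221]
force: [0.8, -0.4, -3.4]
width: 0.0319
gripper_force: 44.9
```

```bash
python3 - <<'E'
from h import *
s=arm.get_state();print(s['eef_pos'],s['ee_rot'],s['force'],s['width'])
p=s['eef_pos']; und=p[2]-.0093
k=np.array([p[0]+.08*np.cos(.92),p[1]+.08*np.sin(.92),und+.064])
for n in('scene','top'):
    f=grab(n,n[0]+'7'); u=proj(f,k); print(n,u); 
    c=f['color'].max(2)<45; r=np.round(u).astype(int)
    nl,lab,st,ce=cv2.connectedComponentsWithStats(c[r[1]-14:r[1]+15,r[0]-14:r[0]+15].astype(np.uint8)); print(st[1:].tolist(),(ce[1:]+r-14).round(1).tolist())
f=load('s7'); crop(f,'c7',310,130,400,220,6.6)
print((proj(f,[.531,.166,.149])-[310,130])*6.6,(proj(f,[p[0],p[1],und])-[310,130])*6.6,(proj(f,k)-[310,130])*6.6)
E
```

```text
[0.53082326 0.16492729 0.17589296] [ 3.13377587  0.05438158 -2.22056643] [ 0.82494529 -0.38495196 -3.39568233] 0.03193424053355394
scene [365.90293188 194.5485975 ]
[[10, 8, 10, 11, 80]] [[366.5, 194.1]]
top [139.03457189 160.31624955]
[[26, 8, 1, 1, 1], [8, 16, 5, 6, 25]] [[151.0, 154.0], [135.0, 164.6]]
[201.35735631 449.77204656] [204.84078604 424.15057954] [368.95935042 426.02074353]
```

View pics/c7.png

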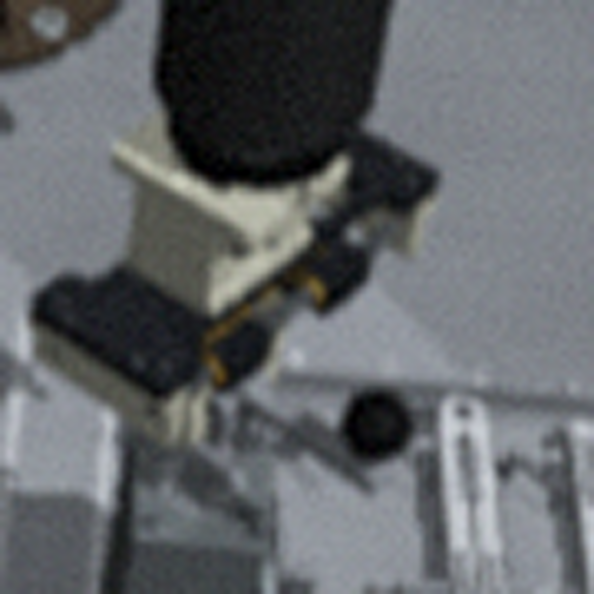

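The knob is within 1 px of the prediction and the crank is held level. Lowering onto the shaft.

step_arm --pt "0 0.001 -0.008 0 0.025" --pt "0 0.001 -0.014 0 0.025" --pt "0 0.001 -0.018 0 0.025" --pt "0 0.001 -0.021 0 0.025" --pt "0 0.001 -0.023 0 0.025" --pt "0 0.001 -0.023 0 0.025"

```text
t: 33.7
eef_pos: [0.5308, 0.1669, 0.1526]
ee_rot: [3.134, 0.055, -2.22]
force: [0.5, -0.7, -3.5]
width: 0.0318
gripper_force: 44.9
```

step_arm --pt "0 0 -0.002 0 0.025" --pt "0 0 -0.004 0 0.025" --pt "0 0 -0.006 0 0.025" --pt "0 0 -0.006 0 0.025"

```text
t: 34.1
eef_pos: [0.5307, 0.1668, 0.1466]
ee_rot: [3.134, 0.055, -2.22]
force: [-0.8, -0.8, -3.9]
width: 0.0319
gripper_force: 44.9
```

step_arm --pt "0 0 -0.002 0 0.025" --pt "0 0 -0.004 0 0.025" --pt "0 0 -0.006 0 0.025" --pt "0 0 -0.008 0 0.025" --pt "0 0 -0.008 0 0.025"

```text
t: 34.6
eef_pos: [0.5307, 0.1668, 0.1385]
ee_rot: [3.134, 0.055, -2.22]
force: [0.5, -0.1, -3.5]
width: 0.0315
gripper_force: 44.9
```

step_arm --pt "0 0 -0.002 0 0.025" --pt "0 0 -0.004 0 0.025" --pt "0 0 -0.005 0 0.025" --pt "0 0 -0.005 0 0.025"

```text
t: 35.0
eef_pos: [0.5309, 0.1669, 0.1343]
ee_rot: [3.134, 0.056, -2.22]
force: [-2.6, -0.1, 1.4]
width: 0.0319
gripper_force: 45.0
```

Contact at z=0.134 means the crank is seated. Releasing it and moving to the knob.

step_arm --pt "0 0 0 0 0.045" --pt "0 0 0 0 0.06" --pt "0 0 0 0 0.06" --pt "0 0 0.03 0 0.06" --pt "0 0 0.07 0 0.06" --pt "0 0 0.1 0 0.06" --pt "0 0 0.13 0 0.06" --pt "0.02 0.03 0.13 0 0.06" --pt "0.0485 0.064 0.13 0 0.06" --pt "0.0485 0.064 0.12 0 0.06" --pt "0.0485 0.064 0.09 0 0.06" --pt "0.0485 0.064 0.07 0 0.06" --pt "0.0485 0.064 0.06 0 0.06" --pt "0.0485 0.064 0.06 0 0.06"

```text
t: 36.4
eef_pos: [0.5788, 0.2304, 0.1926]
ee_rot: [3.133, 0.053, -2.22]
force: [-0.0, 0.0, -0.2]
width: 0.0598
gripper_force: 0.0
```

```bash
python3 - <<'E'
from h import *
s=arm.get_state();p=s['eef_pos'];print(p,s['ee_rot'],s['force'],s['width'])
f=grab('scene','s8'); crop(f,'c8',320,140,410,230,6.6)
for a in(.77,.92,1.07): print(a,(proj(f,[.5309+.08*np.cos(a),.1669+.08*np.sin(a),.189])-[320,140])*6.6)
print((proj(f,p)-[320,140])*6.6)
E
```

```text
[0.5788406  0.23042021 0.19255614] [ 3.13319517  0.05329285 -2.21996916] [-0.00028035  0.01271501 -0.24475105] 0.05982242550618627
0.77 [271.26009924 435.42610057]
0.92 [289.36830954 422.9158148 ]
1.07 [304.13434009 408.28568562]
[290.60420703 416.80269626]
```

View pics/c8.png

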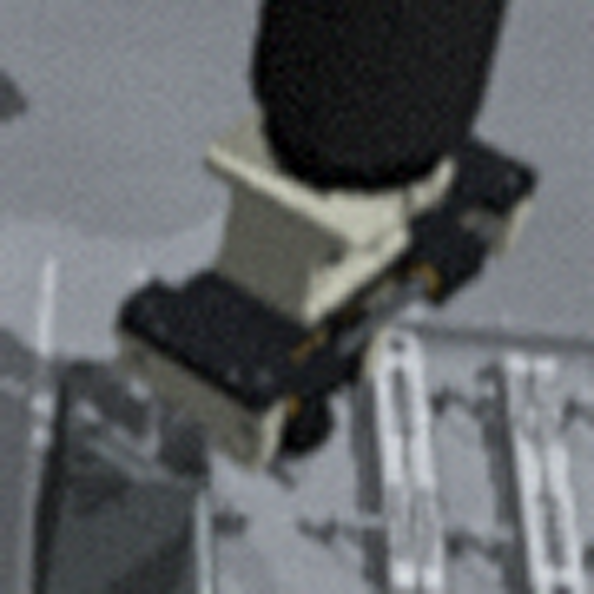

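The knob, at about (303,425), is between the fingers. Lowering and closing.

step_arm --pt "0 0 -0.01 0 0.06" --pt "0 0 -0.02 0 0.06" --pt "0 0 -0.02 0 0.06" --pt "0 0 -0.02 0 0.045" --pt "0 0 -0.02 0 0.032" --pt "0 0 -0.02 0 0.025" --pt "0 0 -0.02 0 0.025" --pt "0 0 -0.02 0 0.025" --pt "0 0 -0.02 0 0.025" --pt "0 0 -0.02 0 0.025" --newtons 25

```text
t: 37.45
eef_pos: [0.5796, 0.2311, 0.1742]
ee_rot: [3.134, 0.056, -2.22]
force: [0.1, -0.2, 0.6]
width: 0.0307
gripper_force: 25.0
```

```bash
python3 -c "
import numpy as np
for i in range(1,21):
    a=.92-i*np.pi/10; print('[%.4f, %.4f, 0, 0, 0.025],'%(.0802*(np.cos(a)-np.cos(.92)),.0802*(np.sin(a)-np.sin(.92))),end=' ')"
```

```text
[0.0173, -0.0181, 0, 0, 0.025], [0.0282, -0.0407, 0, 0, 0.025], [0.0316, -0.0656, 0, 0, 0.025], [0.0271, -0.0903, 0, 0, 0.025], [0.0152, -0.1124, 0, 0, 0.025], [-0.0029, -0.1297, 0, 0, 0.025], [-0.0255, -0.1406, 0, 0, 0.025], [-0.0504, -0.1440, 0, 0, 0.025], [-0.0751, -0.1395, 0, 0, 0.025], [-0.0972, -0.1276, 0, 0, 0.025], [-0.1145, -0.1095, 0, 0, 0.025], [-0.1254, -0.0869, 0, 0, 0.025], [-0.1288, -0.0620, 0, 0, 0.025], [-0.1243, -0.0373, 0, 0, 0.025], [-0.1124, -0.0152, 0, 0, 0.025], [-0.0943, 0.0021, 0, 0, 0.025], [-0.0716, 0.0130, 0, 0, 0.025], [-0.0468, 0.0164, 0, 0, 0.025], [-0.0221, 0.0119, 0, 0, 0.025], [-0.0000, 0.0000, 0, 0, 0.025],
```

step_arm --pt "0.0173 -0.0181 0 0 0.025" --pt "0.0282 -0.0407 0 0 0.025" --pt "0.0316 -0.0656 0 0 0.025" --pt "0.0271 -0.0903 0 0 0.025" --pt "0.0152 -0.1124 0 0 0.025" --pt "0.0152 -0.1124 0 0 0.025"

```text
t: 38.05
eef_pos: [0.5937, 0.1166, 0.1743]
ee_rot: [3.134, 0.056, -2.222]
force: [0.2, -0.3, -0.3]
width: 0.0306
gripper_force: 25.0
```

```bash
python3 - <<'E'
from h import *
s=arm.get_state();print({k:np.round(s[k],3) for k in('eef_pos','ee_rot','force','moment','width','gripper_force','q')})
f=grab('scene','s9')
E
```

```text
{'eef_pos': array([0.594, 0.117, 0.174]), 'ee_rot': array([ 3.134,  0.056, -2.222]), 'force': array([ 0.193, -0.251, -0.276]), 'moment': array([-0.21 , -0.151, -0.002]), 'width': np.float64(0.031), 'gripper_force': np.float64(25.0), 'q': array([ 0.496,  0.262, -0.238, -0.035, -1.024, -1.129])}
```

step_arm --pt "-0.0181 -0.0173 0 0 0.025" --pt "-0.0407 -0.0282 0 0 0.025" --pt "-0.0656 -0.0316 0 0 0.025" --pt "-0.0903 -0.0271 0 0 0.025" --pt "-0.1124 -0.0152 0 0 0.025" --pt "-0.1297 0.0029 0 0 0.025" --pt "-0.1406 0.0255 0 0 0.025" --pt "-0.144 0.0504 0 0 0.025" --pt "-0.1395 0.0751 0 0 0.025" --pt "-0.1276 0.0972 0 0 0.025" --pt "-0.1095 0.1145 0 0 0.025" --pt "-0.0869 0.1254 0 0 0.025" --pt "-0.062 0.1288 0 0 0.025" --pt "-0.0373 0.1243 0 0 0.025" --pt "-0.0152 0.1124 0 0 0.025" --pt "-0.0152 0.1124 0 0 0.025"

```text
t: 39.7
eef_pos: [0.5813, 0.2307, 0.1731]
ee_rot: [3.134, 0.055, -2.221]
force: [0.5, 0.1, 1.7]
width: 0.0309
gripper_force: 25.0
```

```bash
python3 - <<'E'
from h import *
s=arm.get_state();print({k:np.round(s[k],3) for k in('eef_pos','ee_rot','force','moment','width','gripper_force')})
f=grab('scene','s10')
# rack sinking: compare appearance
a=load('s8')['color'].astype(int);b=f['color'].astype(int)
print(np.abs(a-b)[190:250,380:420].mean())
E
```

```text
{'eef_pos': array([0.581, 0.231, 0.173]), 'ee_rot': array([ 3.134,  0.055, -2.221]), 'force': array([0.498, 0.082, 1.676]), 'moment': array([ 0.018, -0.277,  0.01 ]), 'width': np.float64(0.031), 'gripper_force': np.float64(25.0)}
29.936666666666667
```

step_arm --pt "0.0173 -0.0181 0 0 0.025" --pt "0.0282 -0.0407 0 0 0.025" --pt "0.0316 -0.0656 0 0 0.025" --pt "0.0271 -0.0903 0 0 0.025" --pt "0.0152 -0.1124 0 0 0.025" --pt "-0.0029 -0.1297 0 0 0.025" --pt "-0.0255 -0.1406 0 0 0.025" --pt "-0.0504 -0.144 0 0 0.025" --pt "-0.0751 -0.1395 0 0 0.025" --pt "-0.0972 -0.1276 0 0 0.025" --pt "-0.1145 -0.1095 0 0 0.025" --pt "-0.1254 -0.0869 0 0 0.025" --pt "-0.1288 -0.062 0 0 0.025" --pt "-0.1243 -0.0373 0 0 0.025" --pt "-0.1124 -0.0152 0 0 0.025" --pt "-0.0943 0.0021 0 0 0.025" --pt "-0.0716 0.013 0 0 0.025" --pt "-0.0468 0.0164 0 0 0.025" --pt "-0.0221 0.0119 0 0 0.025" --pt "0 0 0 0 0.025"

```text
t: 41.75
eef_pos: [0.579, 0.2323, 0.1735]
ee_rot: [3.133, 0.055, -2.218]
force: [-2.9, -0.7, -0.5]
width: 0.0305
gripper_force: 25.0
```

step_arm --pt "0 0 0 0 0.025"

```text
t: 41.85
eef_pos: [0.5807, 0.2309, 0.1735]
ee_rot: [3.134, 0.056, -2.221]
force: [0.6, 1.1, 1.3]
width: 0.0306
gripper_force: 25.0
```

step_arm --pt "0.0173 -0.0181 0 0 0.025" --pt "0.0282 -0.0407 0 0 0.025" --pt "0.0316 -0.0656 0 0 0.025" --pt "0.0271 -0.0903 0 0 0.025" --pt "0.0152 -0.1124 0 0 0.025" --pt "-0.0029 -0.1297 0 0 0.025" --pt "-0.0255 -0.1406 0 0 0.025" --pt "-0.0504 -0.144 0 0 0.025" --pt "-0.0751 -0.1395 0 0 0.025" --pt "-0.0972 -0.1276 0 0 0.025" --pt "-0.1145 -0.1095 0 0 0.025" --pt "-0.1254 -0.0869 0 0 0.025" --pt "-0.1288 -0.062 0 0 0.025" --pt "-0.1243 -0.0373 0 0 0.025" --pt "-0.1124 -0.0152 0 0 0.025" --pt "-0.0943 0.0021 0 0 0.025" --pt "-0.0716 0.013 0 0 0.025" --pt "-0.0468 0.0164 0 0 0.025" --pt "-0.0221 0.0119 0 0 0.025" --pt "0 0 0 0 0.025"

```text
t: 43.85
eef_pos: [0.5788, 0.2325, 0.1736]
ee_rot: [3.133, 0.055, -2.218]
force: [-3.5, 0.0, -0.6]
width: 0.0305
gripper_force: 25.0
```

step_arm --pt "0.0173 -0.0181 0 0 0.025" --pt "0.0282 -0.0407 0 0 0.025" --pt "0.0316 -0.0656 0 0 0.025" --pt "0.0271 -0.0903 0 0 0.025" --pt "0.0152 -0.1124 0 0 0.025" --pt "-0.0029 -0.1297 0 0 0.025" --pt "-0.0029 -0.1297 0 0 0.025"

```text
t: 44.55
eef_pos: [0.5748, 0.1002, 0.1753]
ee_rot: [3.135, 0.057, -2.221]
force: [0.2, -2.0, 3.3]
width: 0.0306
gripper_force: 25.0
```

step_arm --pt "-0.0055 -0.0034 0 0 0.025" --pt "-0.0108 -0.0063 0 0 0.025" --pt "-0.0168 -0.0088 0 0 0.025" --pt "-0.0227 -0.0109 0 0 0.025" --pt "-0.0227 -0.0109 0 0 0.025"

```text
t: 45.05
eef_pos: [0.5541, 0.0904, 0.1749]
ee_rot: [3.136, 0.057, -2.219]
force: [3.5, -4.0, 3.5]
width: 0.0304
gripper_force: 25.0
```

step_arm --pt "-0.0058 -0.0015 0 0 0.025" --pt "-0.0117 -0.0026 0 0 0.025" --pt "-0.0117 -0.0026 0 0 0.025"

```text
t: 45.35
eef_pos: [0.5421, 0.0877, 0.1748]
ee_rot: [3.136, 0.056, -2.219]
force: [3.0, -4.8, 5.6]
width: 0.0305
gripper_force: 25.0
```

step_arm --pt "-0.006 -0.0006 0 0 0.025" --pt "-0.012 -0.0008 0 0 0.025" --pt "-0.012 -0.0008 0 0 0.025"

```text
t: 45.65
eef_pos: [0.5299, 0.0869, 0.1747]
ee_rot: [3.135, 0.056, -2.219]
force: [1.9, -4.9, 5.6]
width: 0.0304
gripper_force: 25.0
```

```bash
python3 - <<'E'
from h import *
s=arm.get_state();print({k:np.round(s[k],3) for k in('eef_pos','force','moment','width')})
f=grab('scene','s11'); a=cv2.resize(f['color'][140:270,310:450],None,fx=4.5,fy=4.5,interpolation=cv2.INTER_CUBIC); cv2.imwrite('pics/c11.png',a)
E
```

```text
{'eef_pos': array([0.53 , 0.087, 0.175]), 'force': array([ 1.934, -4.873,  5.576]), 'moment': array([-1.689, -0.274, -0.127]), 'width': np.float64(0.03)}
```

View pics/c11.png

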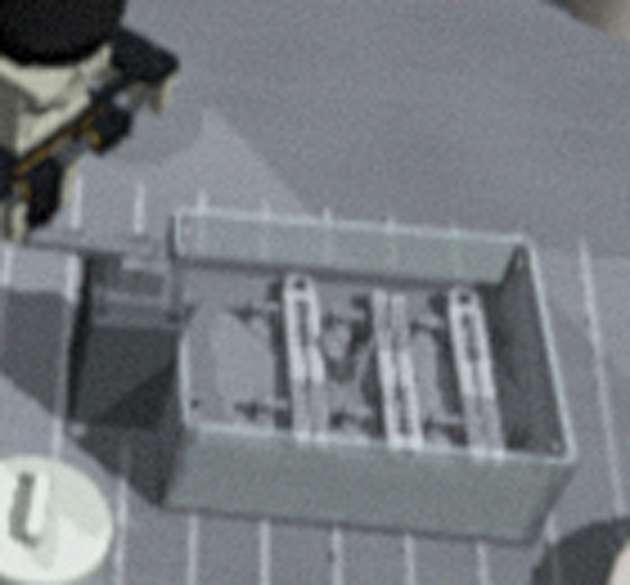

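The rack is nearly down and the crackers still lie flat. I'll keep going until I feel the stop.

step_arm --pt "-0.0065 0.0003 0 0 0.025" --pt "-0.012 0.001 0 0 0.025" --pt "-0.012 0.001 0 0 0.025"

```text
t: 46.0
eef_pos: [0.518, 0.088, 0.1746]
ee_rot: [3.135, 0.056, -2.219]
force: [0.8, -6.0, 4.6]
width: 0.0309
gripper_force: 25.0
```

step_arm --pt "-0.006 0.0011 0 0 0.025" --pt "-0.0117 0.0028 0 0 0.025" --pt "-0.0117 0.0028 0 0 0.025"

```text
t: 46.3
eef_pos: [0.5081, 0.0905, 0.1753]
ee_rot: [3.138, 0.057, -2.218]
force: [8.1, -10.3, 3.4]
width: 0.0302
gripper_force: 25.0
```

The force rose to 13 N sideways, which is the stop. Backing off slightly, releasing and lifting.

step_arm --pt "0 0 0 0 0.025" --pt "0.0015 0 0 0 0.025" --pt "0.0015 0 0 0 0.045" --pt "0.0015 0 0 0 0.06" --pt "0.0015 0 0 0 0.06" --pt "0.0015 0 0.03 0 0.06" --pt "0.0015 0 0.06 0 0.06" --pt "0.0015 0 0.09 0.1 0.06" --pt "0.0015 0 0.09 0.22 0.06" --pt "0.0015 0 0.09 0.34 0.06" --pt "0.0015 0 0.09 0.36 0.06" --pt "0.0015 0 0.09 0.36 0.06"

```text
t: 47.5
eef_pos: [0.5075, 0.091, 0.2634]
ee_rot: [3.133, 0.055, -1.862]
force: [0.8, 0.5, -0.4]
width: 0.0601
gripper_force: 0.0
```

```bash
python3 - <<'E'
from h import *
s=arm.get_state();print({k:np.round(s[k],3) for k in('eef_pos','ee_rot','force','width','q')})
f=grab('scene','s12'); g=grab('top','t12')
for a in(-1.7,-1.86,-2.0): print(a,[proj(x,[.5309+.08*np.cos(a),.1669+.08*np.sin(a),.189]).round(1) for x in(f,g)])
for x in(f,g):
    u=np.round(proj(x,[.508,.0905,.189])).astype(int); print(u); print(x['color'].max(2)[u[1]-9:u[1]+10,u[0]-9:u[0]+10])
E
```

```text
{'eef_pos': array([0.508, 0.091, 0.263]), 'ee_rot': array([ 3.133,  0.055, -1.862]), 'force': array([ 0.758,  0.488, -0.415]), 'width': np.float64(0.06), 'q': array([ 0.523,  0.06 , -0.269, -0.047, -1.208, -0.798])}
-1.7 [array([317. , 183.6]), array([188.4, 181.4])]
-1.86 [array([318.2, 180.9]), array([187.5, 185.5])]
-2.0 [array([319.7, 178.6]), array([186.2, 189. ])]
[318 181]
[[157 153 153 147 144 137 133 131 132 122 119 133 148 151 149 152 145 133
  136]
 [149 148 155 155 148 158 149 153 145 149 140 142 154 153 151 154 157 147
  141]
 [151 155 148 148 153 153 154 154 157 154 154 155 155 149 150 153 151 146
  146]
 [151 156 151 152 152 153 157 152 152 148 141 148 152 157 155 149 156 149
  150]
 [148 156 153 151 161 157 146 127 113 110 118 120 137 151 151 149 151 150
  152]
 [150 158 153 162 165 143 107  73  46  44  51  66  96 128 152 156 150 151
  154]
 [155 150 150 163 172 123  54  21  14   9  13  19  44  93 146 156 154 150
  156]
 [155 150 156 161 155  84  20  14  15  23  26  18  18  55 129 150 152 155
  172]
 [153 151 158 150 118  49   9  14  16  26  34  25  19  29  98 145 152
[... 1672 characters left out ...]
  43  68 110 106  61  25  24  25  85 109 111
  109]
 [ 41  39  41  42  42  42  40  69 113 104  56  28  20  19  71 101 106 108
  108]
 [ 42  42  42  41  42  41  68 111 102  54  26  27  20  47  92 108 106 106
  108]
 [ 44  41  41  43  40  67 111  99  43  25  23  21  35  85 107 108 107 109
  107]
 [ 39  42  41  69 109 116  84  41  22  26  26  37  55  90 108 107 108 108
  110]
 [ 39  69 110 126 106  65  30  27  23  29  40  56  80 100 108 108 109 112
  111]
 [112 127 115  79  40  24  26  24  24  36  72  76  77  98 108 107 110 108
  109]
 [ 87  62  37  29  24  26  24  33  28  48  73  77  95 108 108 109 110 110
  110]
 [ 25  26  27  27  21  24  36  41  36  54  64  82 100 108 109 107 109 108
  107]]
```

The knob is where I left it (-1.86 rad). Gripping the hub.

step_arm --pt "0.012 0.04 0 0 0.06" --pt "0.0234 0.0759 0 0 0.06" --pt "0.0234 0.0759 -0.02 0 0.06" --pt "0.0234 0.0759 -0.06 0 0.06" --pt "0.0234 0.0759 -0.09 0 0.06" --pt "0.0234 0.0759 -0.11 0 0.06" --pt "0.0234 0.0759 -0.122 0 0.06" --pt "0.0234 0.0759 -0.127 0 0.06" --pt "0.0234 0.0759 -0.127 0 0.06" --pt "0.0234 0.0759 -0.127 0 0.045" --pt "0.0234 0.0759 -0.127 0 0.03" --pt "0.0234 0.0759 -0.127 0 0.025" --pt "0.0234 0.0759 -0.127 0 0.025" --pt "0.0234 0.0759 -0.127 0 0.025" --pt "0.0234 0.0759 -0.127 0 0.025" --pt "0.0234 0.0759 -0.127 0 0.025" --newtons 45

```text
t: 49.2
eef_pos: [0.5318, 0.1668, 0.1375]
ee_rot: [3.135, 0.056, -1.86]
force: [-0.6, -1.2, 4.7]
width: 0.0321
gripper_force: 44.2
```

step_arm --pt "0 0 0.005 0 0.025" --pt "0 0 0.012 0 0.025" --pt "0 0 0.02 0 0.025" --pt "0 0 0.03 0 0.025" --pt "0 0 0.045 0 0.025" --pt "0 0 0.065 0 0.025" --pt "0 0 0.085 0 0.025" --pt "0 0 0.085 0 0.025"

```text
t: 50.0
eef_pos: [0.5322, 0.1672, 0.2248]
ee_rot: [3.137, 0.059, -1.859]
force: [-0.0, 0.0, -3.0]
width: 0.032
gripper_force: 44.1
```

step_arm --pt "0 -0.03 0 0 0.025" --pt "0 -0.07 0 0 0.025" --pt "-0.003 -0.11 0 0 0.025" --pt "-0.006 -0.15 0 0 0.025" --pt "-0.008 -0.19 0 0 0.025" --pt "-0.01 -0.23 0 0 0.025" --pt "-0.012 -0.27 0 0 0.025" --pt "-0.014 -0.31 0 0 0.025" --pt "-0.016 -0.35 0 0 0.025" --pt "-0.018 -0.39 0 0 0.025" --pt "-0.02 -0.43 0 0 0.025" --pt "-0.02 -0.47 0 0 0.025" --pt "-0.02 -0.51 0 0 0.025" --pt "-0.02 -0.55 0 0 0.025" --pt "-0.02 -0.59 0 0 0.025" --pt "-0.02 -0.621 -0.02 0 0.025" --pt "-0.02 -0.621 -0.06 0 0.025" --pt "-0.02 -0.621 -0.1 0 0.025" --pt "-0.02 -0.621 -0.14 0 0.025" --pt "-0.02 -0.621 -0.16 0 0.025"

```text
t: 52.0
eef_pos: [0.5082, -0.4523, 0.056]
ee_rot: [3.127, 0.059, -1.862]
force: [-0.5, -0.2, -3.6]
width: 0.0325
gripper_force: 44.1
```

step_arm --pt "0 0 -0.015 0 0.025" --pt "0 0 -0.025 0 0.025" --pt "0 0 -0.033 0 0.025" --pt "0 0 -0.037 0 0.025" --pt "0 0 -0.037 0 0.025"

```text
t: 52.5
eef_pos: [0.5115, -0.4544, 0.0252]
ee_rot: [3.134, 0.056, -1.86]
force: [0.3, -0.2, -3.7]
width: 0.0319
gripper_force: 44.1
```

step_arm --pt "0 0 -0.003 0 0.025" --pt "0 0 -0.005 0 0.025" --pt "0 0 -0.006 0 0.025" --pt "0 0 -0.006 0 0.025"

```text
t: 52.9
eef_pos: [0.5115, -0.4544, 0.0194]
ee_rot: [3.134, 0.056, -1.86]
force: [-0.1, 1.0, -1.4]
width: 0.0322
gripper_force: 44.0
```

step_arm --pt "0 0 -0.001 0 0.025" --pt "0 0 -0.001 0 0.025" --pt "0 0 -0.001 0 0.04" --pt "0 0 -0.001 0 0.055" --pt "0 0 -0.001 0 0.06" --pt "0 0 -0.001 0 0.06" --pt "0 0 0.02 0 0.06" --pt "0 0 0.06 0 0.06" --pt "0 0 0.1 0 0.06" --pt "0 0 0.15 0 0.06" --pt "0 0 0.2 0 0.06" --pt "0 0.05 0.2 0 0.06" --pt "0 0.1 0.2 0 0.06" --pt "0 0.15 0.2 0 0.06" --pt "0 0.2 0.2 0 0.06" --pt "0 0.25 0.2 0 0.06" --pt "0 0.25 0.2 0 0.06"

```text
t: 54.6
eef_pos: [0.5114, -0.1997, 0.2197]
ee_rot: [3.135, 0.057, -1.855]
force: [0.8, 0.1, 1.1]
width: 0.0601
gripper_force: 0.0
```

```bash
python3 - <<'E'
from h import *
s=arm.get_state();print({k:np.round(s[k],3) for k in('eef_pos','force','width')})
f=grab('scene','s13'); g=grab('top','t13')
z=lambda i,u0,v0,u1,v1,k:cv2.resize(i[v0:v1,u0:u1],None,fx=k,fy=k,interpolation=cv2.INTER_CUBIC)
im=np.zeros((600,800,3),np.uint8)
def put(x,v,u): im[v:v+x.shape[0],u:u+x.shape[1]]=x
put(z(f['color'],115,150,195,230,3.6),0,0);put(z(g['color'],325,150,395,225,3.8),0,300)
put(z(g['color'],72,144,188,224,3.4),300,0);put(z(f['color'],320,180,440,265,3.2),300,410)
cv2.imwrite('pics/c13.png',im)
E
```

```text
{'eef_pos': array([ 0.511, -0.2  ,  0.22 ]), 'force': array([0.799, 0.111, 1.091]), 'width': np.float64(0.06)}
```

View pics/c13.png

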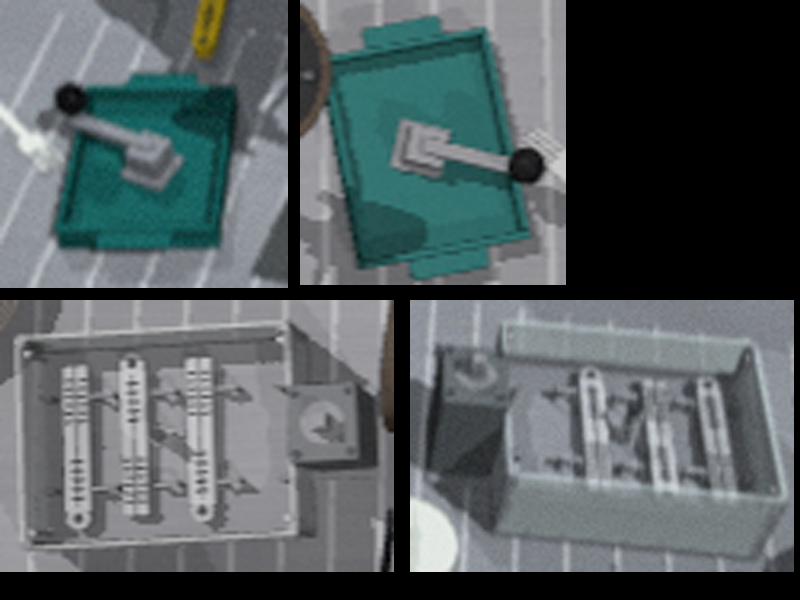

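The crank stands upright in the dish, the crackers lie shut in the lowered rack, and the arm is clear. Handing in.

```bash
python3 -c "
from station import arm
print(arm.job_done())"
```

```text
the job is handed in; nothing more can be done
None
```

The job is handed in: all three crackers on the mat lie shut in slots 2, 3 and 4, the rack was wound down until the crank hit its stop, and the crank stands upright in the dish. I never moved near the bowl, canister or tin, and I don't have the judging result.

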